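# Walk the cutlery chest under the serving riser

### The job

The salt mill on the heavy cutlery chest would catch on the riser: first stand it upright on the slate mat, beside the pepper mill. Then walk the chest forward under the riser by pushing the corners of its near face in turn - left, right, left, right - each push swinging it clearly past square (about 5 to 12 degrees, never 20) before you change sides. Finish with the chest square to the riser, about midway between its legs, near face just inside the shelf's front edge (no more than 3 cm in); leave the pepper mill and the tumbler alone.

Things in the scene. Friction and masses are not known exactly. Their poses are not given: they have to be found in the camera images.
- chest: heavy closed dark-wood cutlery chest with brass corners, 130 mm deep (x) x 200 wide (y) x 85 high, about 1.2 kg, loose, too wide to grip. Origin: centre of its underside; x points from the near face (with the brass lock plate) to the far face, y to its left. Starts nearly square to the riser. Slides and turns only while pushed (some newtons at a corner)
- chest_left (a point): left edge of the chest's near face, half-way up (65 mm back and 100 mm left of the chest's middle); starts 70 to 105 mm short of the riser's front edge
- chest_right (a point): right edge of the chest's near face, half-way up
- riser_front (a point): point on the table under the middle of the front edge of the riser; x points straight in under it, y to its left. Riser: fixed wooden shelf 170 mm deep on two side panels (legs), 280 mm apart, open front and back; shelf from z = 125 to 141 mm, with a brass rail along the front edge up to 195 mm: only a tool leaning back about 40 degrees can push the chest in to the end
- riser_diagonal (a point): same point as riser_front, but axes turned 45 degrees to the left (x points half-way between in and left): a reference for telling which way the chest is swung; nothing to see
- salt_center (a point): centre of the pale-wood salt mill, half-way up: upright waisted body 57 mm across at most and 162 mm high (centre 81 mm above its foot). Starts standing on the lid of the chest, a little nearer the robot than its middle
- salt: the same salt mill, origin at the centre of its foot, z up along it
- slate_mat: fixed black slate mat, 200 mm (its x) x 250 mm (its y), 6 mm thick, flat on the table to the left of the chest, its short side (x) pointing to the left and its y towards the robot. Origin at the centre of its underside
- pepper_center (a point): centre of the dark-wood pepper mill, half-way up: 57 mm across, 174 mm high; stands loose on the far left part of the slate mat, at about x = +50 mm, y = -70 mm on the mat. Leave it alone
- pepper: the same pepper mill, origin at the centre of its foot, z up along it
- tumbler: clear leaning water tumbler, 90 x 100 x 114 mm, loose on the table beyond the mat and left of the riser; leave it alone. Origin at its underside

How it is judged (in metres and radians):
On the way, in this order (a step that is already met when the one before it is completed fails the run):
1. the salt mill stands upright on the slate mat, let go (x of salt in the frame of slate_mat between -0.09 and 0.09 m and y of salt in the frame of slate_mat between -0.115 and 0.115 m and height (world z) of salt below 0.012 m and angle between salt's own z axis and vertical below 0.08 rad and contact force between salt and the fingers below 0.1 N), for 0.2 s.
2. a push at the left corner has swung the chest at least 3 degrees, left corner ahead (angle between the x axis of chest and the x axis of riser_diagonal, either way round above 0.8377 rad), for 0.05 s.
3. a push at the right corner has swung it at least 3 degrees past square, right corner ahead (angle between the x axis of chest and the x axis of riser_diagonal, either way round below 0.7331 rad), for 0.05 s.
4. a second push at the left corner has swung it back at least 3 degrees past square, left corner ahead (angle between the x axis of chest and the x axis of riser_diagonal, either way round above 0.8377 rad), for 0.05 s.
At the end, for the whole second after the job is handed in: Chest at rest under the riser: both near corners 0 to 35 mm behind the shelf's front edge, its middle within 25 mm of the riser's middle line, within 0.07 rad (4 degrees) of square. Salt mill upright on the slate mat, its axis 10 mm or more inside the mat's edges (x of chest_left in the frame of riser_front between 0 and 0.035 m and x of chest_right in the frame of riser_front between 0 and 0.035 m and y of chest in the frame of riser_front between -0.025 and 0.025 m and angle between the x axis of chest and the x axis of riser_front, either way round below 0.07 rad and linear speed of each of chest, salt below 0.01 m/s and x of salt in the frame of slate_mat between -0.09 and 0.09 m and y of salt in the frame of slate_mat between -0.115 and 0.115 m and height (world z) of salt below 0.012 m and angle between salt's own z axis and vertical below 0.08 rad); the robot touches nothing.
It fails at once if the chest is twisted more than 20 degrees from the riser (angle between the x axis of chest and the x axis of riser_front, either way round above 0.35 rad).
It fails at once if the salt mill is toppled (angle between salt's own z axis and vertical above 0.7 rad).
It fails at once if the pepper mill is moved or toppled (distance of pepper from where it was at the start of the episode above 0.03 m or angle between pepper's own z axis and vertical above 0.3 rad).
It fails at once if the tumbler is moved (distance of tumbler from where it was at the start of the episode above 0.03 m).
It also fails if it takes over 72 s, if anything falls off the work surface, if the arm or the gripper's body presses on something with over 40 N, if the wrist force passes 120 N, or if a joint passes its speed limit or range.

### The arm

A 6-joint arm with a two-finger parallel gripper is mounted at the origin on a cart in front of the work surface, level with it; the furniture and walls round the work are solid. World frame = base frame: x ahead of the robot, y to its left, z up, the work surface at z = 0. Lengths are in mm, angles in rad, forces in N, time in s.
With the tool pointing down it reaches from about 425 to 950 mm from the base axis. Payload 3.5 kg.
Tool frame: the origin (TCP) lies at the very end of the fingers, on their centre line; the grasp point (between the pads) lies 19 mm behind it; x points along the fingers, y is the direction in which the jaws open and shut, and the axes are right-handed (so a half turn about x gives the same grasp; the last joint's range is limited). The gripper opens to 85 mm and grips with 20 to 120 N. Pads are 22 mm wide; open, the fingers measure 114 mm over their backs; the gripper's body (76 mm by 85 mm) begins 54 mm behind the grasp point. The pads swing forward as they close: fully open they stand 13 mm farther back than shut.
Start: joints at [1.057, 0.286, 1.577, -0, 1.279, -0.15], TCP at [240.147, 630.821, 231.325] pointing down, gripper open.
Joint ranges: [-2.77, 2.77], [-0.9, 2.22], [0.21, 2.48], [-1.53, 4.67], [0.24, 2.81], [-2.84, 2.84]. Speed limits (rad/s): [2.79, 2.79, 3.14, 3.14, 3.14, 3.14].

### API

Orientations are given as a rotation vector (axis times angle).
In Python, from rig import sense, capture, calibration, bot gives the robot as it stands.
- The arm moves only by the tool carry_out, never from a script. Its argument "increments" is a list of rows, each an object of numbers: "gripper": the finger opening in mm, from 0 to 85.4; "x", "y", "z": the shift along the tool's x, y, z in mm; "spin": the turn about the tool's x in rad. A call has exactly 5 rows; each row is the pose to reach, as a shift and turn from the pose commanded when the call began, along the tool's axes at that moment; what a row does not reach only later rows make up. A row lasts 1/10 s, in which the tool goes at most 50 mm and 8.59 degrees, less where a joint would pass 70% of its speed; a pose out of reach is approached as far as the arm can. A call with a gripper value outside its range is refused whole. The fingers move at their own pace and stop on an object; "squeeze" is the grip in N (left out, the last holds). Time passes only in rows, so rows that repeat a pose let the fingers close, or fill a call up. It gives the time, the measured TCP pose, the force and the opening at its end, in the units of the state.
- sense(): the state, without advancing time (a new reading comes with each control period).
- capture(name): name is "scene" or "top" or "wrist"; returns the picture (384x512x3 uint8, red, green, blue); there is no depth.
- calibration(name): a dict with "mtx" (3x3 intrinsics, pixels), "eye" and "attitude" of the camera in the world. Camera axes: x right, y down, z forward; pixel columns grow to the right and rows downward; lengths in mm; the calibration is good to about 2 mm. A picture is of the moment at which its call begins: read the wrist's pose just before it. calibration takes no time and is no camera call; for the wrist camera it gives the pose at the moment of the call.
- bot.hand_in(): hands the job in, once; it reports no verdict.
The state is a dict: "time_s": time; "joint_positions": joint angles; "qd": joint speeds; "effort": joint torques, N m; "eef_pos": TCP position; "ee_rot": TCP orientation; "ft_force": force on the tool from outside, world axes, zero at the start; "moment": the same for the moment, N m; "width": finger opening in mm.
Only numpy, scipy, OpenCV 4.12 (cv2) and the standard library are available. Lean on these libraries where they do the work, as an engineer would, in place of code of your own. Each camera call takes 0.05 s, during which the arm holds its last target.

## Working session

There is one attempt and no reset: what is moved stays moved. The work goes in short steps, Python scripts to look and compute and a tool call to move; the robot and the scene stay as the last step left them, time stands still between calls to the robot, and variables do not carry over. Pictures are saved under pics/ and viewed, and the job is handed in when it is done.

Besides the shell and the picture viewer there is one more tool, called by a JSON object that holds its "fn" and its "kwargs", one argument or row to a line. carry_out: Moves the arm, as the interface text tells. Its arguments: {"type":"object","properties":{"increments":{"type":"array"},"squeeze":{"type":"number"}},"required":["increments"]}

```bash
ls; mkdir -p pics; python3 - <<'E'
from rig import sense,capture,calibration,bot
import cv2,numpy as np
s=sense();print(s)
for n in("scene","top","wrist"):
    c=calibration(n);print(n,c)
    cv2.imwrite(f"pics/{n}0.png",capture(n)[:,:,::-1])
E
```

```text
pics
{'time_s': 0.0, 'joint_positions': array([ 1.05699603e+00,  2.87210462e-01,  1.57819301e+00,  1.54094182e-05,
        1.27857934e+00, -1.49950618e-01]), 'qd': array([ 0.00035608,  0.00073307, -0.00173243,  0.00015392, -0.00058057,
        0.00130035]), 'effort': array([-2.22393021e-03, -4.05999398e+01, -2.92616522e+01, -2.80541399e-04,
        5.84374677e-03,  7.19847606e-06]), 'eef_pos': array([239.82562506, 630.25389355, 229.90863256]), 'ee_rot': array([ 0.28373687,  1.55267156, -0.28729536]), 'ft_force': array([-0.10152926,  0.60300123,  0.02248092]), 'moment': array([ 0.00516062,  0.01988089, -0.00548766]), 'width': 85.52394035122657}
scene {'mtx': array([[395.70270324,   0.        , 254.91331863],
       [  0.        , 395.70270324, 192.8844912 ],
       [  0.        ,   0.        ,   1.        ]]), 'eye': array([  91.45550889, -457.09738898,  727.89396932]), 'attitude': array([-2.12972624,  0.80335546, -0.40602506])}
top {'mtx': array([[415.76938405,   0.        , 259.28094113],
       [  0.        , 415.76938405, 189.05159991],
       [  0.        ,   0.        ,   1.        ]]), 'eye': array([ 505.17639961,   77.80807788, 1319.62732655]), 'attitude': array([-2.19856369,  2.13608824, -0.07951127])}
wrist {'mtx': array([[307.37863648,   0.        , 258.93124426],
       [  0.        , 307.37863648, 188.65661596],
       [  0.        ,   0.        ,   1.        ]]), 'eye': array([162.90941047, 660.51190189, 372.66405586]), 'attitude': array([2.35392604, 1.62446098, 0.26413849])}
```

View pics/scene0.png

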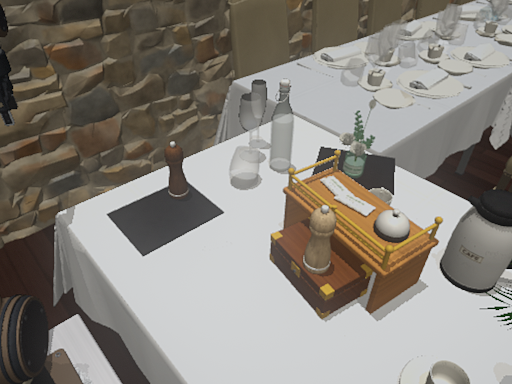

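View pics/top0.png

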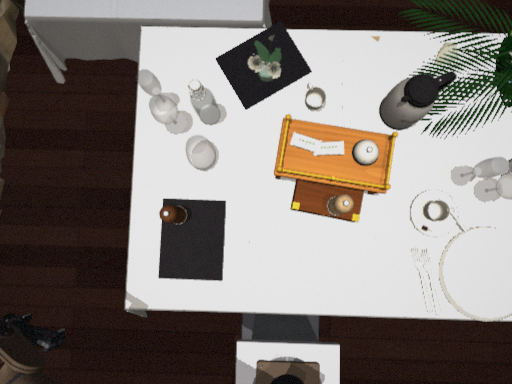

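View pics/wrist0.png

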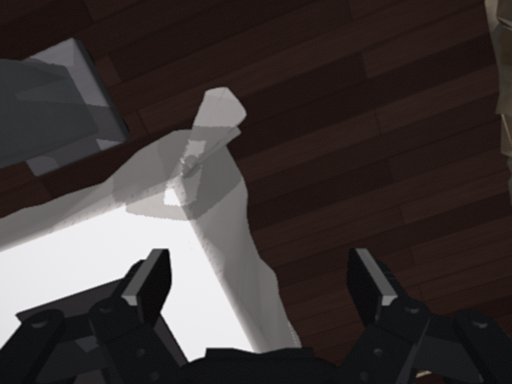

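```bash
python3 - <<'E'
import cv2
t=cv2.imread("pics/top0.png");s=cv2.imread("pics/scene0.png")
cv2.imwrite("pics/topc.png",cv2.resize(t[105:230,265:405],None,fx=5,fy=4.8,interpolation=cv2.INTER_CUBIC)[:600,:800])
cv2.imwrite("pics/topm.png",cv2.resize(t[120:290,140:260],None,fx=3.5,fy=3.5,interpolation=cv2.INTER_CUBIC)[:600,:800])
cv2.imwrite("pics/scenec.png",cv2.resize(s[150:320,260:450],None,fx=3.5,fy=3.5,interpolation=cv2.INTER_CUBIC)[:600,:800])
E
```

```text
(no output)
```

View pics/topc.png

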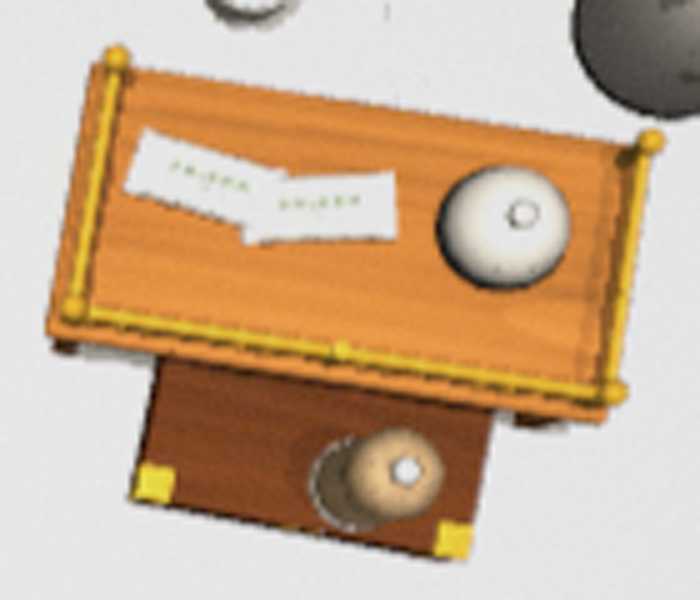

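View pics/topm.png

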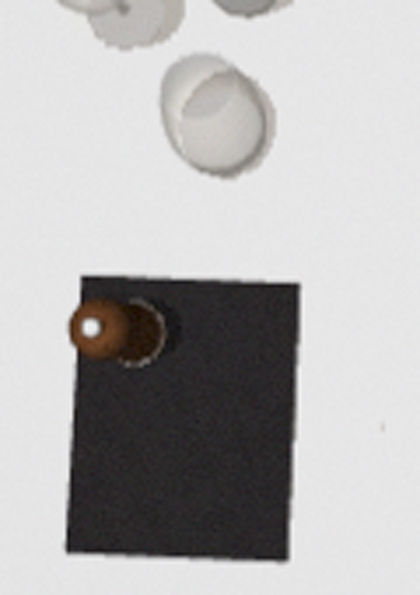

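View pics/scenec.png

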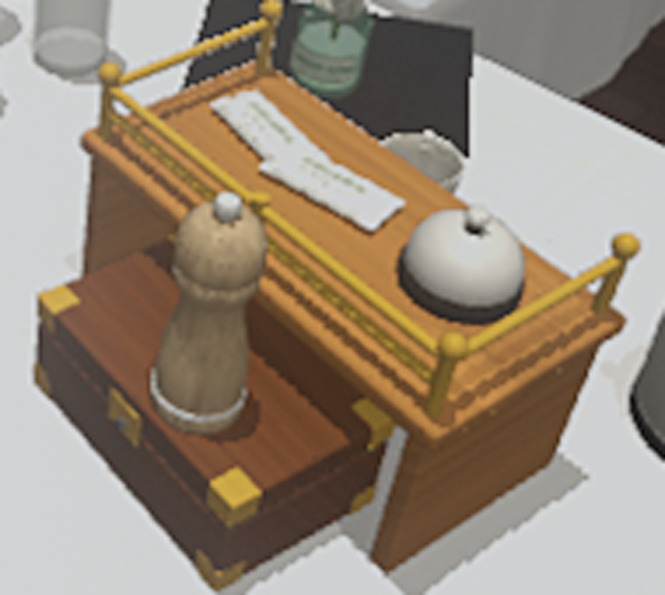

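```bash
cat > h.py <<'E'
from rig import sense,capture,calibration,bot
import cv2,numpy as np
from scipy.spatial.transform import Rotation as R
def ray(n,uv,c=None):
    c=c or calibration(n)
    d=np.linalg.inv(c["mtx"])@np.r_[uv,1.]
    return c["eye"],R.from_rotvec(c["attitude"]).apply(d)
def atz(n,uv,z,c=None):
    e,d=ray(n,uv,c); return e+d*(z-e[2])/d[2]
def proj(n,p,c=None):
    c=c or calibration(n)
    q=R.from_rotvec(c["attitude"]).inv().apply(np.atleast_2d(p)-c["eye"])@c["mtx"].T
    return q[:,:2]/q[:,2:]
def tri(a,b):
    e1,d1=a;e2,d2=b
    d1=d1/np.linalg.norm(d1);d2=d2/np.linalg.norm(d2)
    s=np.linalg.lstsq(np.c_[d1,-d2],e2-e1,rcond=None)[0]
    p,q=e1+s[0]*d1,e2+s[1]*d2
    return (p+q)/2,np.linalg.norm(p-q)
E
python3 - <<'E'
from h import *
np.set_printoptions(precision=1,suppress=True)
T=lambda p:(265+p[0]/5-.4,105+p[1]/4.8-.4)
M=lambda p:(140+p[0]/3.5-.36,120+p[1]/3.5-.36)
S=lambda p:(260+p[0]/3.5-.36,150+p[1]/3.5-.36)
def line(a,b):
    print(a,b,np.linalg.norm(a-b),"yaw of normal",np.degrees(np.arctan2(-(a-b)[0],(a-b)[1])))
line(atz("top",T((132,500)),85),atz("top",T((466,560)),85))
line(atz("scene",S((37,300)),85),atz("scene",S((208,495)),85))
print("ch scene bottom", atz("scene",S((218,590)),0))
line(atz("top",T((47,330)),141),atz("top",T((606,420)),141))
line(atz("top",T((92,65)),141),atz("top",T((650,145)),141))
line(atz("scene",S((85,140)),141),atz("scene",S((438,435)),141))
print("leg bottom front right",atz("scene",S((385,572)),0), 'rear right',atz("scene",S((550,467)),0))
print("salt top",atz("top",T((405,470)),247),tri(ray("top",T((405,470))),ray("scene",S((228,205)))))
for p in[(80,275),(300,284),(288,561),(66,552)]:print("mat",atz("top",M(p),6))
print("pepper",atz("top",M((90,327)),180),atz("top",M((135,332)),8))
E
```

```text
[560.    4.1  85. ] [ 528.9 -193.6   85. ] 200.09402668710567 yaw of normal -8.966054768283604
[557.5  -1.8  85. ] [ 523.1 -179.6   85. ] 181.09263257554048 yaw of normal -10.943067596001397
ch scene bottom [ 531.2 -193.5    0. ]
[657.2  58.2 141. ] [ 612.5 -259.6  141. ] 320.86887260468706 yaw of normal -8.017693603021021
[818.6  36.4 141. ] [ 778.  -284.3  141. ] 323.26396767033145 yaw of normal -7.207135651925534
[649.   49.9 141. ] [ 610.5 -259.8  141. ] 312.0785229689918 yaw of normal -7.0782808983680505
leg bottom front right [ 618.3 -252.8    0. ] rear right [ 768.2 -276.9    0. ]
salt top [ 573.  -126.3  247. ] (array([ 573.1, -127.2,  240.6]), np.float64(0.860734468492488))
mat [585.3 407.9   6. ]
mat [582.8 207.6   6. ]
mat [335.8 209.2   6. ]
mat [337.4 407.9   6. ]
pepper [534.1 354.2 180. ] [535.1 354.9   8. ]
```

{"fn": "carry_out", "kwargs": {
  "increments": [
    {"x":-20,"y":-30,"z":30},
    {"x":-40,"y":-60,"z":60},
    {"x":-60,"y":-90,"z":90},
    {"x":-80,"y":-120,"z":120},
    {"x":-100,"y":-150,"z":150}
  ],
  "squeeze": 40
}}

```text
$.increments[0]: bad value
```

{"fn": "carry_out", "kwargs": {
  "increments": [
    {"y":-34,"z":34},
    {"y":-68,"z":68},
    {"y":-102,"z":102},
    {"y":-136,"z":136},
    {"y":-170,"z":170}
  ]
}}

```text
$.increments[0]: bad value
```

{"fn": "carry_out", "kwargs": {
  "increments": [
    {"y":-34,"z":33},
    {"y":-68,"z":66},
    {"y":-102,"z":99},
    {"y":-136,"z":132},
    {"y":-170,"z":165}
  ]
}}

```text
$.increments[0]: bad value
```

{"fn": "carry_out", "kwargs": {
  "increments": [
    {"gripper":85,"x":-20,"y":-30,"z":30,"spin":0},
    {"gripper":85,"x":-40,"y":-60,"z":60,"spin":0},
    {"gripper":85,"x":-60,"y":-90,"z":90,"spin":0},
    {"gripper":85,"x":-80,"y":-120,"z":120,"spin":0},
    {"gripper":85,"x":-100,"y":-150,"z":150,"spin":0}
  ],
  "squeeze": 40
}}

```text
time_s: 0.65
eef_pos: [327.1, 435.6, 331.7]
ee_rot: [0.285, 1.552, -0.285]
ft_force: [0.9, 1.2, 0.4]
width: 85.2
```

{"fn": "carry_out", "kwargs": {
  "increments": [
    {"gripper":85,"x":0,"y":-34,"z":34,"spin":0},
    {"gripper":85,"x":0,"y":-68,"z":68,"spin":0},
    {"gripper":85,"x":0,"y":-102,"z":102,"spin":0},
    {"gripper":85,"x":0,"y":-136,"z":136,"spin":0},
    {"gripper":85,"x":0,"y":-170,"z":170,"spin":0}
  ]
}}

```text
time_s: 1.15
eef_pos: [425.5, 216.1, 331.2]
ee_rot: [0.285, 1.552, -0.285]
ft_force: [1.3, -0.3, -0.7]
width: 84.9
```

{"fn": "carry_out", "kwargs": {
  "increments": [
    {"gripper":85,"x":0,"y":-34,"z":34,"spin":0},
    {"gripper":85,"x":0,"y":-68,"z":68,"spin":0},
    {"gripper":85,"x":0,"y":-102,"z":102,"spin":0},
    {"gripper":85,"x":0,"y":-136,"z":136,"spin":0},
    {"gripper":85,"x":0,"y":-170,"z":170,"spin":0}
  ]
}}

```text
time_s: 1.65
eef_pos: [524.0, -3.4, 331.1]
ee_rot: [0.286, 1.552, -0.286]
ft_force: [0.7, 0.3, 0.4]
width: 85.0
```

{"fn": "carry_out", "kwargs": {
  "increments": [
    {"gripper":85,"x":0,"y":-33,"z":30,"spin":-0.057},
    {"gripper":85,"x":0,"y":-66,"z":60,"spin":-0.114},
    {"gripper":85,"x":0,"y":-99,"z":90,"spin":-0.171},
    {"gripper":85,"x":0,"y":-99,"z":90,"spin":-0.227},
    {"gripper":85,"x":0,"y":-99,"z":90,"spin":-0.227}
  ]
}}

```text
time_s: 2.15
eef_pos: [572.5, -127.3, 330.3]
ee_rot: [0.11, 1.57, -0.109]
ft_force: [-0.2, 0.4, -0.7]
width: 85.1
```

```bash
python3 - <<'E'
from h import *
np.set_printoptions(precision=3,suppress=True)
for n in("wrist","top","scene"):
    s=sense()
    print(s["eef_pos"],calibration(n)["eye"]);cv2.imwrite(f"pics/{n}1.png",capture(n)[:,:,::-1])
print(R.from_rotvec(s["ee_rot"]).as_matrix())
E
```

```text
[ 572.534 -127.289  330.331] [ 491.077 -115.305  473.04 ]
[ 572.402 -126.32   330.633] [ 505.176   77.808 1319.627]
[ 572.363 -125.698  330.95 ] [  91.456 -457.097  727.894]
[[-0.001  0.137  0.991]
 [ 0.     0.991 -0.137]
 [-1.     0.    -0.001]]
```

View pics/wrist1.png

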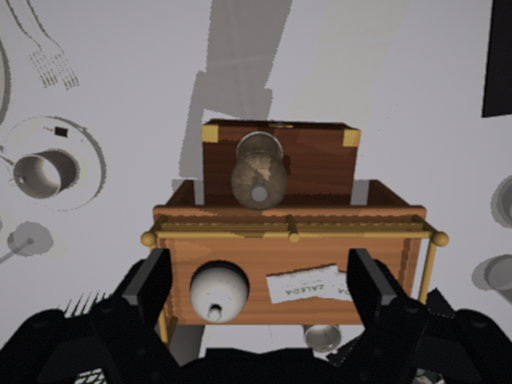

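```bash
python3 - <<'E'
from h import *
np.set_printoptions(precision=1,suppress=True)
print(sense()["eef_pos"], "knob",atz("wrist",(260,192),245),"foot ring",atz("wrist",(259,152),90))
def line(a,b): print(a,b,np.linalg.norm(a-b),"yaw",np.degrees(np.arctan2((a-b)[0],-(a-b)[1])), (a+b)/2)
im=cv2.imread("pics/wrist1.png")
cv2.imwrite("pics/w1c.png",cv2.resize(im[100:260,130:450],None,fx=2.5,fy=2.5,interpolation=cv2.INTER_CUBIC))
E
```

```text
[ 572.4 -125.3  331.2] knob [ 570.2 -123.6  245. ] foot ring [ 570.6 -124.5   90. ]
```

View pics/w1c.png

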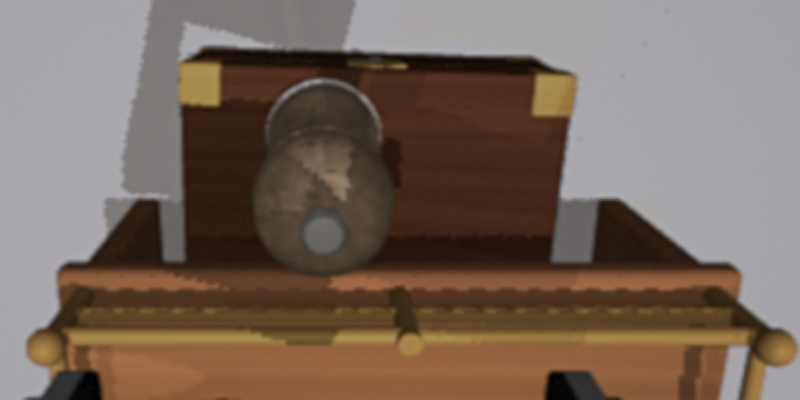

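{"fn": "carry_out", "kwargs": {
  "increments": [
    {"gripper":85,"x":35,"y":0,"z":0,"spin":0},
    {"gripper":85,"x":70,"y":0,"z":0,"spin":0},
    {"gripper":85,"x":105,"y":0,"z":0,"spin":0},
    {"gripper":85,"x":135,"y":0,"z":0,"spin":0},
    {"gripper":85,"x":145,"y":0,"z":-1,"spin":0}
  ]
}}

```text
time_s: 2.8
eef_pos: [569.4, -123.9, 182.4]
ee_rot: [0.108, 1.574, -0.105]
ft_force: [-0.2, 0.6, 0.3]
width: 85.2
```

{"fn": "carry_out", "kwargs": {
  "increments": [
    {"gripper":75,"x":0,"y":0,"z":0,"spin":0},
    {"gripper":50,"x":0,"y":0,"z":0,"spin":0},
    {"gripper":30,"x":0,"y":0,"z":0,"spin":0},
    {"gripper":30,"x":0,"y":0,"z":0,"spin":0},
    {"gripper":30,"x":0,"y":0,"z":0,"spin":0}
  ]
}}

```text
time_s: 3.3
eef_pos: [573.1, -126.6, 189.4]
ee_rot: [0.106, 1.563, -0.109]
ft_force: [-0.7, 0.4, 6.2]
width: 47.3
```

```bash
python3 - <<'E'
from h import *
np.set_printoptions(precision=1,suppress=True)
s=sense();print(s["eef_pos"],s["width"],s["ft_force"])
cv2.imwrite("pics/scene2.png",cv2.resize(capture("scene")[120:320,230:450,::-1],None,fx=3,fy=3,interpolation=cv2.INTER_CUBIC))
E
```

```text
[ 573.1 -126.6  189.4] 47.30480155816624 [-0.7  0.4  6.2]
```

View pics/scene2.png

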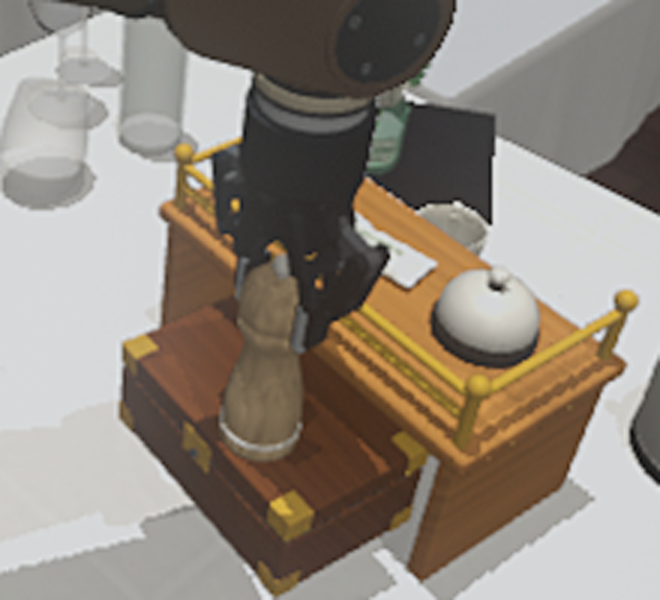

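{"fn": "carry_out", "kwargs": {
  "increments": [
    {"gripper":30,"x":-10,"y":0,"z":0,"spin":0},
    {"gripper":30,"x":-20,"y":0,"z":0,"spin":0},
    {"gripper":30,"x":-40,"y":0,"z":-10,"spin":0},
    {"gripper":30,"x":-60,"y":0,"z":-20,"spin":0},
    {"gripper":30,"x":-80,"y":0,"z":-40,"spin":0}
  ],
  "squeeze": 60
}}

```text
time_s: 3.85
eef_pos: [531.8, -120.3, 266.9]
ee_rot: [0.108, 1.569, -0.107]
ft_force: [0.1, 0.1, -2.7]
width: 46.6
```

```bash
python3 - <<'E'
from h import *
np.set_printoptions(precision=1,suppress=True)
s=sense();print(s["eef_pos"],s["width"],s["ft_force"])
cv2.imwrite("pics/scene3.png",cv2.resize(capture("scene")[80:320,230:450,::-1],None,fx=2.5,fy=2.5,interpolation=cv2.INTER_CUBIC))
E
```

```text
[ 531.8 -120.3  266.9] 46.62522926286942 [ 0.1  0.1 -2.7]
```

View pics/scene3.png

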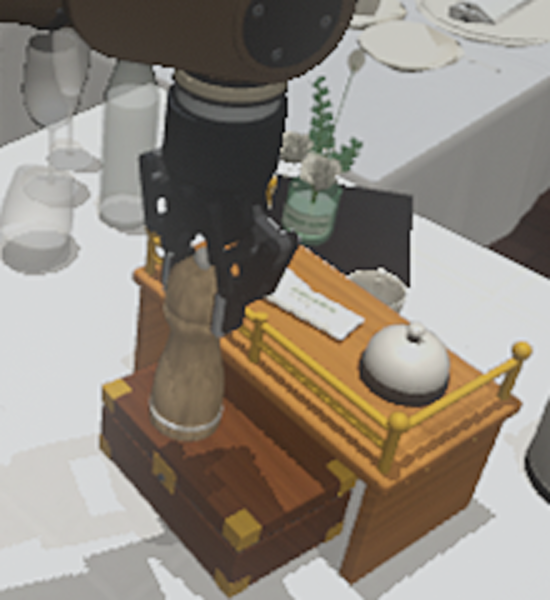

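{"fn": "carry_out", "kwargs": {
  "increments": [
    {"gripper":30,"x":0,"y":20,"z":-10,"spin":0},
    {"gripper":30,"x":0,"y":58,"z":-22,"spin":0},
    {"gripper":30,"x":0,"y":100,"z":-34,"spin":0},
    {"gripper":30,"x":0,"y":144,"z":-46,"spin":0},
    {"gripper":30,"x":0,"y":190,"z":-58,"spin":0}
  ]
}}

```text
time_s: 4.4
eef_pos: [499.8, 77.2, 266.3]
ee_rot: [0.108, 1.568, -0.108]
ft_force: [-0.3, -0.4, -2.9]
width: 46.5
```

{"fn": "carry_out", "kwargs": {
  "increments": [
    {"gripper":30,"x":10,"y":45,"z":-14,"spin":0},
    {"gripper":30,"x":30,"y":85,"z":-26,"spin":0},
    {"gripper":30,"x":50,"y":122,"z":-36,"spin":0},
    {"gripper":30,"x":70,"y":154,"z":-44,"spin":0},
    {"gripper":30,"x":85,"y":176,"z":-46,"spin":0}
  ]
}}

```text
time_s: 4.9
eef_pos: [477.2, 258.4, 179.7]
ee_rot: [0.106, 1.571, -0.106]
ft_force: [-0.3, -0.4, -0.5]
width: 46.7
```

{"fn": "carry_out", "kwargs": {
  "increments": [
    {"gripper":30,"x":20,"y":0,"z":0,"spin":0},
    {"gripper":30,"x":40,"y":0,"z":0,"spin":0},
    {"gripper":30,"x":52,"y":0,"z":0,"spin":0},
    {"gripper":30,"x":60,"y":0,"z":0,"spin":0},
    {"gripper":30,"x":60,"y":0,"z":0,"spin":0}
  ]
}}

```text
time_s: 5.4
eef_pos: [478.3, 256.0, 120.3]
ee_rot: [0.107, 1.57, -0.108]
ft_force: [-0.6, 0.5, -2.6]
width: 46.6
```

```bash
python3 - <<'E'
from h import *
np.set_printoptions(precision=1,suppress=True)
s=sense();print(s["eef_pos"],s["width"],s["ft_force"])
cv2.imwrite("pics/scene4.png",cv2.resize(capture("scene")[80:280,80:300,::-1],None,fx=3,fy=3,interpolation=cv2.INTER_CUBIC))
E
```

```text
[478.3 256.  120.3] 46.56974406631638 [-0.6  0.5 -2.6]
```

View pics/scene4.png

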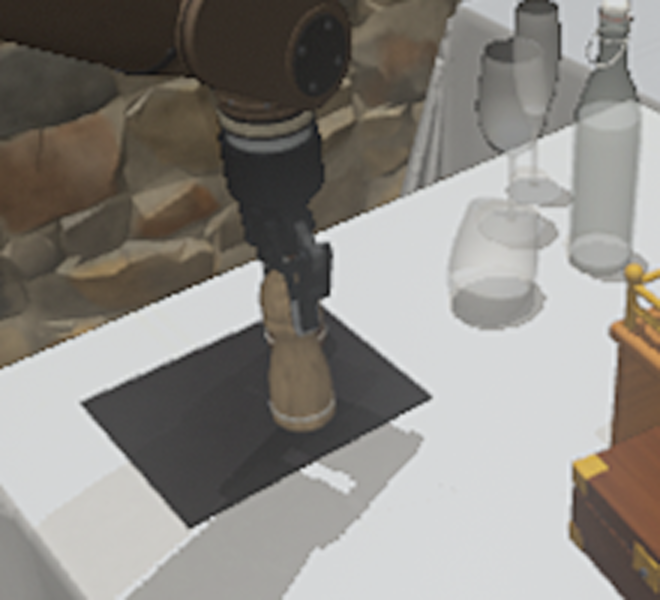

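{"fn": "carry_out", "kwargs": {
  "increments": [
    {"gripper":30,"x":3,"y":0,"z":0,"spin":0},
    {"gripper":30,"x":5,"y":0,"z":0,"spin":0},
    {"gripper":30,"x":7,"y":0,"z":0,"spin":0},
    {"gripper":30,"x":8,"y":0,"z":0,"spin":0},
    {"gripper":30,"x":8,"y":0,"z":0,"spin":0}
  ]
}}

```text
time_s: 5.95
eef_pos: [478.8, 256.3, 113.2]
ee_rot: [0.107, 1.568, -0.108]
ft_force: [-0.8, 0.2, -2.3]
width: 46.6
```

{"fn": "carry_out", "kwargs": {
  "increments": [
    {"gripper":30,"x":2,"y":0,"z":0,"spin":0},
    {"gripper":30,"x":3,"y":0,"z":0,"spin":0},
    {"gripper":30,"x":4,"y":0,"z":0,"spin":0},
    {"gripper":30,"x":4,"y":0,"z":0,"spin":0},
    {"gripper":30,"x":4,"y":0,"z":0,"spin":0}
  ]
}}

```text
time_s: 6.45
eef_pos: [479.5, 256.4, 110.8]
ee_rot: [0.107, 1.567, -0.107]
ft_force: [-2.8, -1.0, 5.9]
width: 46.4
```

Contact with the mat. Release and go straight up.

{"fn": "carry_out", "kwargs": {
  "increments": [
    {"gripper":55,"x":-1,"y":0,"z":0,"spin":0},
    {"gripper":70,"x":-1,"y":0,"z":0,"spin":0},
    {"gripper":85,"x":-2,"y":0,"z":0,"spin":0},
    {"gripper":85,"x":-2,"y":0,"z":0,"spin":0},
    {"gripper":85,"x":-10,"y":0,"z":0,"spin":0}
  ]
}}

```text
time_s: 6.95
eef_pos: [478.0, 256.1, 118.3]
ee_rot: [0.107, 1.571, -0.108]
ft_force: [0.5, -0.3, 0.5]
width: 85.3
```

{"fn": "carry_out", "kwargs": {
  "increments": [
    {"gripper":85,"x":-30,"y":0,"z":0,"spin":0},
    {"gripper":85,"x":-60,"y":0,"z":0,"spin":0},
    {"gripper":85,"x":-90,"y":0,"z":0,"spin":0},
    {"gripper":85,"x":-120,"y":0,"z":0,"spin":0},
    {"gripper":85,"x":-130,"y":0,"z":0,"spin":0}
  ]
}}

```text
time_s: 7.45
eef_pos: [480.6, 256.9, 254.0]
ee_rot: [0.109, 1.561, -0.105]
ft_force: [-0.7, 0.5, 0.7]
width: 85.3
```

```bash
python3 - <<'E'
from h import *
np.set_printoptions(precision=1,suppress=True)
s=sense();print(s["eef_pos"],s["width"],s["ft_force"])
cv2.imwrite("pics/scene5.png",cv2.resize(capture("scene")[80:280,80:300,::-1],None,fx=3,fy=3,interpolation=cv2.INTER_CUBIC))
E
```

```text
[480.6 256.9 254. ] 85.28604162570632 [-0.7  0.5  0.7]
```

View pics/scene5.png

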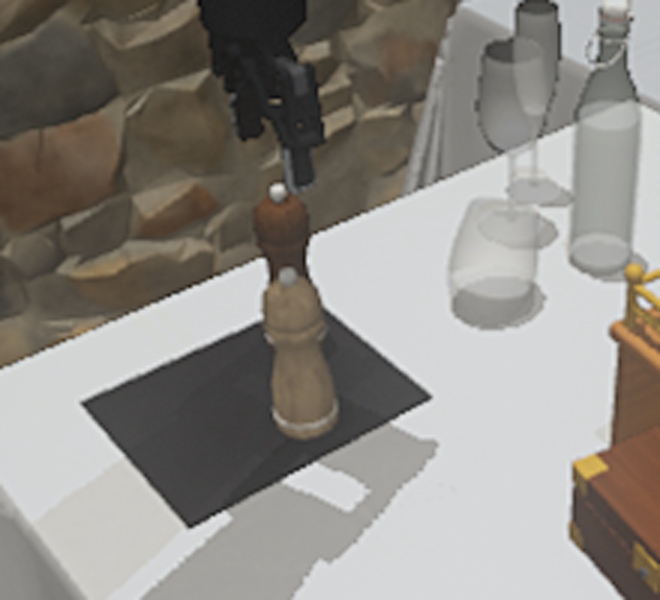

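{"fn": "carry_out", "kwargs": {
  "increments": [
    {"gripper":85,"x":-15,"y":-32,"z":16,"spin":0},
    {"gripper":0,"x":-30,"y":-64,"z":33,"spin":0},
    {"gripper":0,"x":-45,"y":-96,"z":50,"spin":0},
    {"gripper":0,"x":-60,"y":-128,"z":66,"spin":0},
    {"gripper":0,"x":-75,"y":-160,"z":83,"spin":0}
  ]
}}

```text
time_s: 8.0
eef_pos: [538.9, 85.2, 322.9]
ee_rot: [0.107, 1.571, -0.107]
ft_force: [1.1, -0.2, 0.2]
width: 27.9
```

{"fn": "carry_out", "kwargs": {
  "increments": [
    {"gripper":0,"x":-15,"y":-32,"z":16,"spin":0},
    {"gripper":0,"x":-30,"y":-64,"z":33,"spin":0},
    {"gripper":0,"x":-45,"y":-96,"z":50,"spin":0},
    {"gripper":0,"x":-60,"y":-128,"z":66,"spin":0},
    {"gripper":0,"x":-75,"y":-160,"z":83,"spin":0}
  ]
}}

```text
time_s: 8.5
eef_pos: [599.7, -84.7, 397.7]
ee_rot: [0.108, 1.571, -0.107]
ft_force: [0.6, 0.1, 0.7]
width: -0.1
```

{"fn": "carry_out", "kwargs": {
  "increments": [
    {"gripper":0,"x":0,"y":0,"z":45,"spin":0},
    {"gripper":0,"x":0,"y":0,"z":90,"spin":0},
    {"gripper":0,"x":0,"y":0,"z":135,"spin":0},
    {"gripper":0,"x":0,"y":0,"z":180,"spin":0},
    {"gripper":0,"x":0,"y":0,"z":225,"spin":0}
  ]
}}

```text
time_s: 9.0
eef_pos: [824.0, -114.3, 396.4]
ee_rot: [0.108, 1.571, -0.107]
ft_force: [1.0, 0.3, 1.0]
width: 0.2
```

{"fn": "carry_out", "kwargs": {
  "increments": [
    {"gripper":0,"x":0,"y":0,"z":45,"spin":0},
    {"gripper":0,"x":0,"y":0,"z":90,"spin":0},
    {"gripper":0,"x":0,"y":0,"z":135,"spin":0},
    {"gripper":0,"x":0,"y":0,"z":150,"spin":0},
    {"gripper":0,"x":0,"y":0,"z":150,"spin":0}
  ]
}}

```text
time_s: 9.5
eef_pos: [932.9, -129.4, 369.2]
ee_rot: [0.108, 1.559, -0.107]
ft_force: [0.6, -0.1, 0.6]
width: 0.0
```

```bash
python3 - <<'E'
from h import *
np.set_printoptions(precision=3,suppress=True)
s=sense();print(s["eef_pos"],s["joint_positions"],s["ft_force"]);print(R.from_rotvec(s["ee_rot"]).as_matrix())
E
```

```text
[ 932.907 -129.44   369.214] [-0.246  1.042  0.219  0.003  1.871 -1.679] [ 0.639 -0.112  0.574]
[[ 0.009  0.137  0.991]
 [ 0.     0.991 -0.137]
 [-1.     0.002  0.009]]
```

{"fn": "carry_out", "kwargs": {
  "increments": [
    {"gripper":0,"x":0,"y":0,"z":-45,"spin":0.14},
    {"gripper":0,"x":0,"y":0,"z":-90,"spin":0.28},
    {"gripper":0,"x":0,"y":0,"z":-135,"spin":0.42},
    {"gripper":0,"x":0,"y":0,"z":-180,"spin":0.56},
    {"gripper":0,"x":0,"y":0,"z":-225,"spin":0.7}
  ]
}}

```text
time_s: 10.0
eef_pos: [731.9, -101.6, 386.6]
ee_rot: [0.603, 1.447, -0.59]
ft_force: [-0.1, 0.5, 1.6]
width: -0.0
```

```bash
python3 - <<'E'
from h import *
np.set_printoptions(precision=3,suppress=True)
s=sense();print(s["eef_pos"],s["joint_positions"],s["ft_force"]);print(R.from_rotvec(s["ee_rot"]).as_matrix())
E
```

```text
[ 731.923 -101.554  386.613] [-0.276  0.344  1.228  0.004  1.529 -1.08 ] [-0.139  0.52   1.554]
[[ 0.039  0.694  0.719]
 [-0.008  0.72  -0.694]
 [-0.999  0.022  0.034]]
```

{"fn": "carry_out", "kwargs": {
  "increments": [
    {"gripper":0,"x":0,"y":0,"z":0,"spin":0},
    {"gripper":0,"x":0,"y":0,"z":0,"spin":0},
    {"gripper":0,"x":0,"y":0,"z":0,"spin":0},
    {"gripper":0,"x":0,"y":0,"z":0,"spin":0},
    {"gripper":0,"x":0,"y":0,"z":0,"spin":0}
  ]
}}

```text
time_s: 10.5
eef_pos: [734.9, -102.2, 378.7]
ee_rot: [0.598, 1.46, -0.588]
ft_force: [-0.1, -0.2, -0.5]
width: 0.3
```

```bash
python3 - <<'E'
from h import *
np.set_printoptions(precision=3,suppress=True)
s=sense();print(s["eef_pos"],s["joint_positions"],s["ft_force"]);print(R.from_rotvec(s["ee_rot"]).as_matrix())
cv2.imwrite("pics/scene6.png",capture("scene")[:,:,::-1])
E
```

```text
[ 734.946 -102.21   378.681] [-0.276  0.359  1.223  0.004  1.531 -1.086] [-0.107 -0.226 -0.453]
[[ 0.028  0.689  0.724]
 [-0.004  0.724 -0.69 ]
 [-1.     0.016  0.023]]
```

View pics/scene6.png

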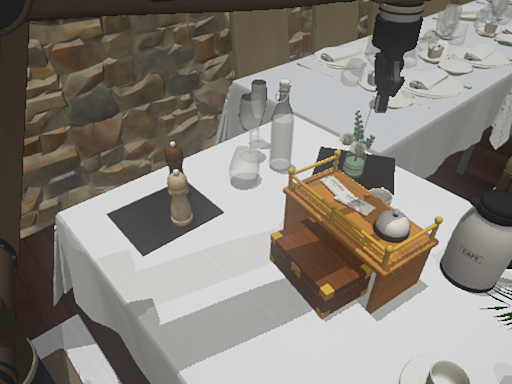

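{"fn": "carry_out", "kwargs": {
  "increments": [
    {"gripper":0,"x":0,"y":35,"z":35,"spin":0},
    {"gripper":0,"x":0,"y":70,"z":70,"spin":0},
    {"gripper":0,"x":0,"y":105,"z":105,"spin":0},
    {"gripper":0,"x":0,"y":140,"z":140,"spin":0},
    {"gripper":0,"x":0,"y":300,"z":300,"spin":0}
  ]
}}

```text
time_s: 11.05
eef_pos: [942.6, -95.5, 376.9]
ee_rot: [0.6, 1.447, -0.584]
ft_force: [1.2, -0.7, 14.4]
width: -0.3
```

{"fn": "carry_out", "kwargs": {
  "increments": [
    {"gripper":0,"x":0,"y":300,"z":300,"spin":0},
    {"gripper":0,"x":0,"y":300,"z":300,"spin":0},
    {"gripper":0,"x":0,"y":300,"z":300,"spin":0},
    {"gripper":0,"x":0,"y":300,"z":300,"spin":0},
    {"gripper":0,"x":0,"y":300,"z":300,"spin":0}
  ]
}}

```text
time_s: 11.55
eef_pos: [972.5, -75.4, 324.5]
ee_rot: [0.605, 1.416, -0.573]
ft_force: [-0.4, 0.3, 0.7]
width: 0.1
```

```bash
python3 - <<'E'
from h import *
np.set_printoptions(precision=3,suppress=True)
s=sense();print(s["eef_pos"],s["joint_positions"],s["ft_force"]);print(R.from_rotvec(s["ee_rot"]).as_matrix())
E
```

```text
[972.46  -75.449 324.539] [-0.182  1.096  0.21   0.005  1.763 -0.991] [-0.389  0.291  0.708]
[[ 0.073  0.688  0.722]
 [-0.008  0.724 -0.689]
 [-0.997  0.044  0.058]]
```

{"fn": "carry_out", "kwargs": {
  "increments": [
    {"gripper":0,"x":-40,"y":300,"z":300,"spin":0},
    {"gripper":0,"x":-40,"y":300,"z":300,"spin":0},
    {"gripper":0,"x":-40,"y":300,"z":300,"spin":0},
    {"gripper":0,"x":-40,"y":300,"z":300,"spin":0},
    {"gripper":0,"x":-40,"y":300,"z":300,"spin":0}
  ]
}}

```text
time_s: 12.05
eef_pos: [990.4, -59.1, 295.9]
ee_rot: [0.61, 1.389, -0.564]
ft_force: [0.1, 0.8, 0.1]
width: -0.1
```

```bash
python3 - <<'E'
from h import *
np.set_printoptions(precision=3,suppress=True)
s=sense();print(s["eef_pos"],s["joint_positions"],s["ft_force"]);print(R.from_rotvec(s["ee_rot"]).as_matrix())
E
```

```text
[990.412 -59.071 295.888] [-0.163  1.126  0.21   0.007  1.704 -0.972] [0.117 0.823 0.082]
[[ 0.101  0.687  0.72 ]
 [-0.009  0.724 -0.689]
 [-0.995  0.063  0.08 ]]
```

{"fn": "carry_out", "kwargs": {
  "increments": [
    {"gripper":0,"x":-250,"y":230,"z":330,"spin":0},
    {"gripper":0,"x":-250,"y":230,"z":330,"spin":0},
    {"gripper":0,"x":-250,"y":230,"z":330,"spin":0},
    {"gripper":0,"x":-250,"y":230,"z":330,"spin":0},
    {"gripper":0,"x":-250,"y":230,"z":330,"spin":0}
  ]
}}

```text
time_s: 12.55
eef_pos: [975.4, -73.3, 360.0]
ee_rot: [0.614, 1.357, -0.554]
ft_force: [0.1, -0.6, 0.4]
width: -0.1
```

```bash
python3 - <<'E'
from h import *
np.set_printoptions(precision=3,suppress=True)
s=sense();print(s["eef_pos"],s["joint_positions"],s["ft_force"]);print(R.from_rotvec(s["ee_rot"]).as_matrix())
E
```

```text
[975.353 -73.3   359.969] [-0.182  1.06   0.21   0.013  1.738 -0.988] [ 0.103 -0.564  0.438]
[[ 0.134  0.685  0.717]
 [-0.012  0.724 -0.69 ]
 [-0.991  0.084  0.105]]
```

{"fn": "carry_out", "kwargs": {
  "increments": [
    {"gripper":0,"x":-100,"y":330,"z":400,"spin":0},
    {"gripper":0,"x":-100,"y":330,"z":400,"spin":0},
    {"gripper":0,"x":-100,"y":330,"z":400,"spin":0},
    {"gripper":0,"x":-100,"y":330,"z":400,"spin":0},
    {"gripper":0,"x":-100,"y":330,"z":400,"spin":0}
  ]
}}

```text
time_s: 13.05
eef_pos: [986.5, -72.6, 350.4]
ee_rot: [0.618, 1.33, -0.543]
ft_force: [-0.2, -0.1, -0.2]
width: -0.6
```

{"fn": "carry_out", "kwargs": {
  "increments": [
    {"gripper":0,"x":-200,"y":330,"z":400,"spin":0},
    {"gripper":0,"x":-200,"y":330,"z":400,"spin":0},
    {"gripper":0,"x":-200,"y":330,"z":400,"spin":0},
    {"gripper":0,"x":-200,"y":330,"z":400,"spin":0},
    {"gripper":0,"x":-200,"y":330,"z":400,"spin":0}
  ]
}}

```text
time_s: 13.55
eef_pos: [981.9, -72.0, 384.6]
ee_rot: [0.623, 1.298, -0.533]
ft_force: [-0.6, 0.2, -0.9]
width: -0.2
```

{"fn": "carry_out", "kwargs": {
  "increments": [
    {"gripper":0,"x":-200,"y":330,"z":400,"spin":0},
    {"gripper":0,"x":-200,"y":330,"z":400,"spin":0},
    {"gripper":0,"x":-200,"y":330,"z":400,"spin":0},
    {"gripper":0,"x":-200,"y":330,"z":400,"spin":0},
    {"gripper":0,"x":-200,"y":330,"z":400,"spin":0}
  ]
}}

```text
time_s: 14.05
eef_pos: [976.9, -71.2, 414.9]
ee_rot: [0.627, 1.268, -0.523]
ft_force: [0.6, -0.3, 0.1]
width: 0.0
```

```bash
python3 - <<'E'
from h import *
np.set_printoptions(precision=3,suppress=True)
s=sense();print(s["eef_pos"],s["joint_positions"],s["ft_force"]);print(R.from_rotvec(s["ee_rot"]).as_matrix())
E
```

```text
[976.851 -71.241 414.883] [-0.182  1.005  0.211  0.023  1.7   -0.986] [ 0.611 -0.319  0.064]
[[ 0.224  0.674  0.704]
 [-0.018  0.725 -0.688]
 [-0.974  0.142  0.175]]
```

```bash
cat >> h.py <<'E'
O=np.array([634.,-100.5,0]);ya=np.radians(-7.8)
ex=np.array([np.cos(ya),np.sin(ya),0]);ey=np.array([-np.sin(ya),np.cos(ya),0])
def rf(p): d=np.asarray(p)-O; return np.array([d@ex,d@ey,d[2]])
def st():
    s=sense();M=R.from_rotvec(s["ee_rot"]).as_matrix();p=s["eef_pos"]
    print("t",round(s["time_s"],2),"p",p.round(1),"riser",rf(p).round(1),"F",s["ft_force"].round(1),"ytool",M[:,1].round(3),"xtool",M[:,0].round(3),"yaz",np.degrees(np.arctan2(M[1,1],M[0,1])).round(1));return s,M,p
def go(target): # riser-frame target -> tool shift
    s,M,p=st(); t=O+ex*target[0]+ey*target[1]+np.array([0,0,target[2]]); print("shift",(M.T@(t-p)).round(1),np.linalg.norm(t-p).round())
E
python3 - <<'E'
from h import *
go((-130,90,320))
E
```

```text
t 14.05 p [976.9 -71.2 414.9] riser [335.7  75.5 414.9] F [ 0.6 -0.3  0.1] ytool [0.674 0.725 0.142] xtool [ 0.224 -0.018 -0.974] yaz 47.1
shift [ -12.1 -266.6 -393.5] 475.0
```

{"fn": "carry_out", "kwargs": {
  "increments": [
    {"gripper":0,"x":0,"y":-26,"z":-38,"spin":0.14},
    {"gripper":0,"x":0,"y":-52,"z":-76,"spin":0.28},
    {"gripper":85,"x":-1,"y":-78,"z":-114,"spin":0.42},
    {"gripper":85,"x":-2,"y":-104,"z":-152,"spin":0.56},
    {"gripper":85,"x":-3,"y":-130,"z":-190,"spin":0.7}
  ]
}}

```text
time_s: 14.55
eef_pos: [786.0, -39.9, 372.3]
ee_rot: [1.138, 1.101, -0.927]
ft_force: [0.7, -0.4, 0.4]
width: 43.4
```

```bash
python3 - <<'E'
from h import *
go((-130,90,300))
E
```

```text
t 14.55 p [786.  -39.9 372.3] riser [142.4  80.6 372.3] F [ 0.7 -0.4  0.4] ytool [0.957 0.193 0.217] xtool [ 0.224 -0.018 -0.974] yaz 11.4
shift [   9.4 -263.8  -99.2] 282.0
```

{"fn": "carry_out", "kwargs": {
  "increments": [
    {"gripper":85,"x":0,"y":-45,"z":-17,"spin":0.1},
    {"gripper":85,"x":0,"y":-90,"z":-34,"spin":0.2},
    {"gripper":85,"x":2,"y":-135,"z":-51,"spin":0.3},
    {"gripper":85,"x":4,"y":-180,"z":-68,"spin":0.335},
    {"gripper":85,"x":6,"y":-225,"z":-85,"spin":0.335}
  ]
}}

```text
time_s: 15.05
eef_pos: [556.5, -1.5, 312.7]
ee_rot: [1.405, 0.97, -1.136]
ft_force: [0.2, -0.5, 0.5]
width: 85.1
```

```bash
python3 - <<'E'
from h import *
go((-160,77,100))
cv2.imwrite("pics/scene7.png",cv2.resize(capture("scene")[40:340,140:460,::-1],None,fx=2,fy=2,interpolation=cv2.INTER_CUBIC))
cv2.imwrite("pics/top7.png",cv2.resize(capture("top")[105:265,255:415,::-1],None,fx=3.6,fy=3.6,interpolation=cv2.INTER_CUBIC))
E
```

```text
t 15.05 p [556.5  -1.5 312.7] riser [-90.2  87.5 312.7] F [ 0.2 -0.5  0.5] ytool [ 0.965 -0.135  0.225] xtool [ 0.224 -0.018 -0.974] yaz -7.9
shift [ 191.4 -115.8   13.2] 224.0
```

View pics/scene7.png

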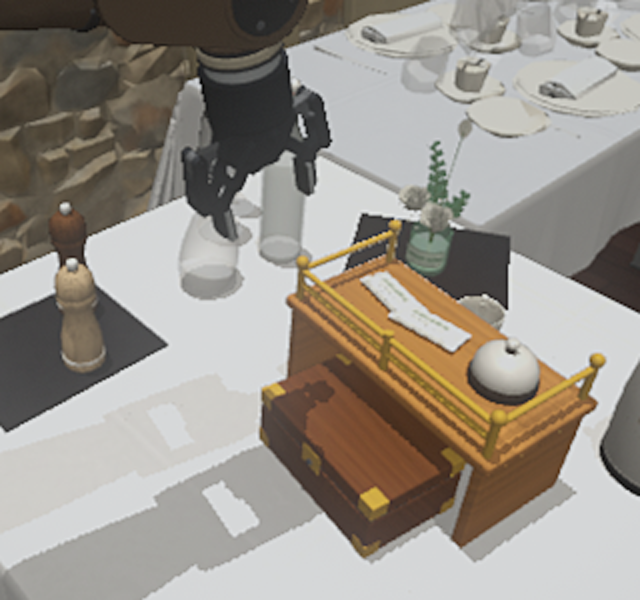

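View pics/top7.png

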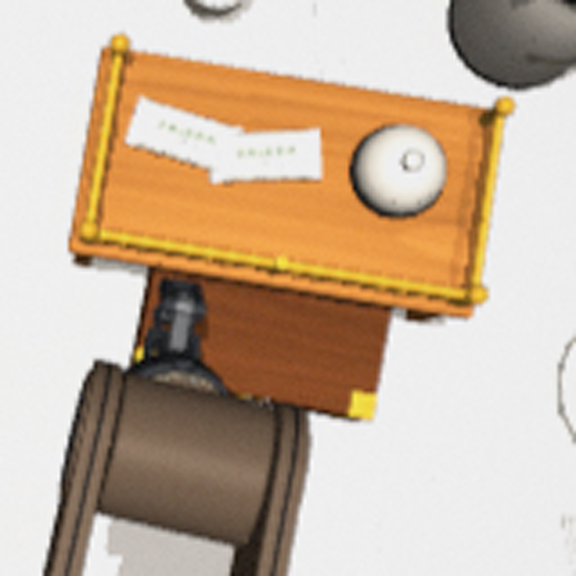

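{"fn": "carry_out", "kwargs": {
  "increments": [
    {"gripper":85,"x":20,"y":-35,"z":4,"spin":0},
    {"gripper":85,"x":50,"y":-65,"z":8,"spin":0},
    {"gripper":85,"x":90,"y":-90,"z":13,"spin":0},
    {"gripper":85,"x":135,"y":-104,"z":13,"spin":0},
    {"gripper":85,"x":180,"y":-114,"z":13,"spin":0}
  ]
}}

```text
time_s: 15.65
eef_pos: [487.8, -3.1, 111.8]
ee_rot: [1.405, 0.967, -1.134]
ft_force: [0.8, -1.2, -0.4]
width: 85.2
```

```bash
python3 - <<'E'
from h import *
go((-160,77,12))
E
```

```text
t 15.65 p [487.8  -3.1 111.8] riser [-158.1   76.7  111.8] F [ 0.8 -1.2 -0.4] ytool [ 0.964 -0.134  0.228] xtool [ 0.228 -0.019 -0.974] yaz -7.9
shift [ 96.8 -24.7   0.9] 100.0
```

{"fn": "carry_out", "kwargs": {
  "increments": [
    {"gripper":85,"x":30,"y":-10,"z":0,"spin":0},
    {"gripper":85,"x":55,"y":-18,"z":0,"spin":0},
    {"gripper":85,"x":75,"y":-23,"z":1,"spin":0},
    {"gripper":85,"x":90,"y":-25,"z":1,"spin":0},
    {"gripper":85,"x":96,"y":-25,"z":1,"spin":0}
  ]
}}

```text
time_s: 16.15
eef_pos: [484.5, -2.3, 11.7]
ee_rot: [1.404, 0.971, -1.138]
ft_force: [-0.0, 0.0, 0.4]
width: 85.0
```

```bash
python3 - <<'E'
from h import *
go((-140,77,14))
cv2.imwrite("pics/scene8.png",cv2.resize(capture("scene")[100:340,200:450,::-1],None,fx=2.4,fy=2.4,interpolation=cv2.INTER_CUBIC))
cv2.imwrite("pics/top8.png",cv2.resize(capture("top")[105:265,255:415,::-1],None,fx=3.6,fy=3.6,interpolation=cv2.INTER_CUBIC))
E
```

```text
t 16.15 p [484.5  -2.3  11.7] riser [-161.5   77.    11.7] F [-0.   0.   0.4] ytool [ 0.966 -0.134  0.223] xtool [ 0.222 -0.018 -0.975] yaz -7.9
shift [ 2.5 21.5  0. ] 22.0
```

View pics/scene8.png

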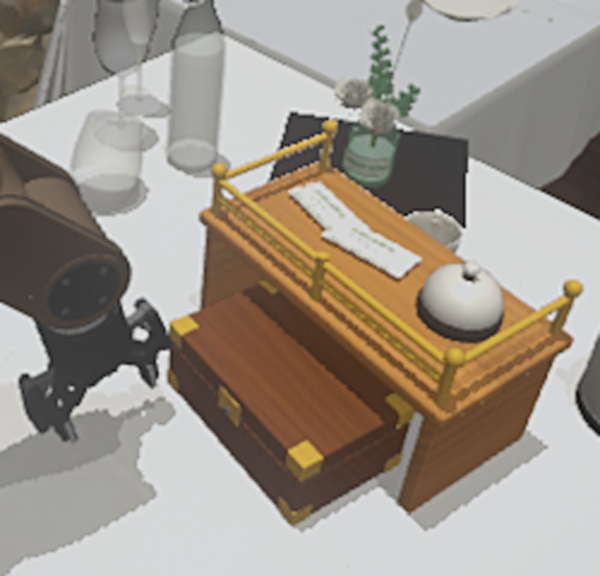

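View pics/top8.png

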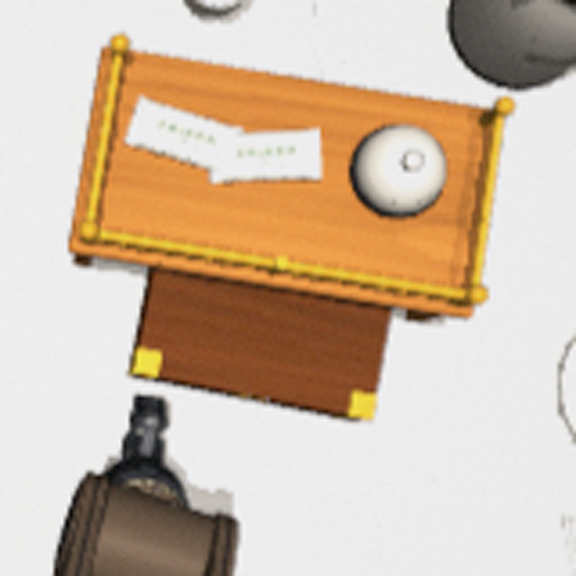

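{"fn": "carry_out", "kwargs": {
  "increments": [
    {"gripper":85,"x":2,"y":8,"z":0,"spin":0},
    {"gripper":85,"x":3,"y":14,"z":0,"spin":0},
    {"gripper":85,"x":4,"y":18,"z":0,"spin":0},
    {"gripper":85,"x":5,"y":22,"z":0,"spin":0},
    {"gripper":85,"x":6,"y":26,"z":0,"spin":0}
  ]
}}

```text
time_s: 16.75
eef_pos: [510.9, -5.1, 13.7]
ee_rot: [1.403, 0.972, -1.135]
ft_force: [-10.8, 5.8, 11.6]
width: 84.7
```

```bash
cat >> h.py <<'E'
def look(k,show=True):
    im=capture("top")
    cv2.imwrite(f"pics/t{k}.png",cv2.resize(im[150:260,260:410,::-1],None,fx=5,fy=5,interpolation=cv2.INTER_CUBIC))
    # brass corner patches on lid near face: yellow pixels
    hsv=cv2.cvtColor(im,cv2.COLOR_RGB2HSV)
    m=cv2.inRange(hsv,(22,150,120),(35,255,255));m[:192]=0
    n,l,stt,c=cv2.connectedComponentsWithStats(m)
    for i in range(1,n):
        if stt[i,4]>15: print(stt[i],c[i].round(1),rf(atz("top",c[i],85)).round(1))
E
python3 - <<'E'
from h import *
st();look(1)
E
```

```text
t 16.75 p [510.9  -5.1  13.7] riser [-134.9   77.8   13.7] F [-10.8   5.8  11.6] ytool [ 0.966 -0.133  0.224] xtool [ 0.224 -0.017 -0.975] yaz -7.8
[291 200   9   7  46] [295.  202.9] [-68.3  84.5  85. ]
[352 213   7   8  43] [354.7 217. ] [-80.4 -95.8  85. ]
```

View pics/t1.png

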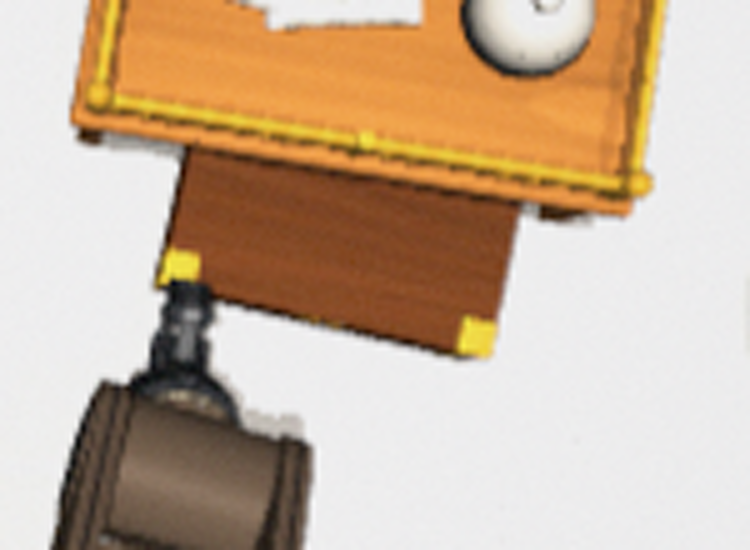

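```bash
cat >> h.py <<'E'
def chest(l,r): # crop pixels (t*.png) of near top-left/right corners
    T=lambda p:(260+p[0]/5-.4,150+p[1]/5-.4)
    a,b=rf(atz("top",T(l),85)),rf(atz("top",T(r),85));d=a-b
    print("L",a.round(1),"R",b.round(1),"len",np.linalg.norm(d[:2]).round(1),"rel yaw deg",np.degrees(np.arctan2(-d[0],d[1])).round(1),"centre y",((a+b)/2+65*np.array([d[1],-d[0],0])/np.linalg.norm(d)).round(1))
E
python3 - <<'E'
from h import *
chest((155,287),(490,358))
E
```

```text
L [-82.5  95.6  85. ] R [ -91.4 -105.9   85. ] len 201.6 rel yaw deg -2.5 centre y [-22.  -8.  85.]
```

{"fn": "carry_out", "kwargs": {
  "increments": [
    {"gripper":85,"x":1,"y":4,"z":0,"spin":0},
    {"gripper":85,"x":2,"y":8,"z":0,"spin":0},
    {"gripper":85,"x":3,"y":12,"z":0,"spin":0},
    {"gripper":85,"x":4,"y":16,"z":0,"spin":0},
    {"gripper":85,"x":4,"y":18,"z":0,"spin":0}
  ]
}}

```text
time_s: 17.3
eef_pos: [529.0, -7.1, 13.8]
ee_rot: [1.403, 0.973, -1.135]
ft_force: [-8.2, 6.1, 8.2]
width: 85.0
```

```bash
python3 - <<'E'
from h import *
st();look(2)
E
```

```text
t 17.3 p [529.   -7.1  13.8] riser [-116.7   78.3   13.8] F [-8.2  6.1  8.2] ytool [ 0.966 -0.132  0.224] xtool [ 0.223 -0.017 -0.975] yaz -7.8
[293 193   8   7  46] [296.5 196.4] [-48.6  83.4  85. ]
[351 212   7   9  43] [354.3 216.3] [-78.9 -94.1  85. ]
```

View pics/t2.png

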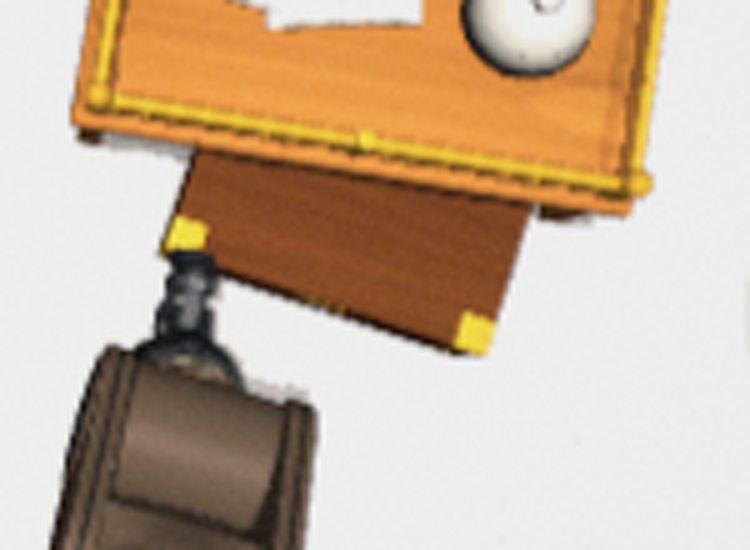

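```bash
python3 - <<'E'
from h import *
chest((160,255),(487,355))
go((-155,-88,14))
E
```

```text
L [-63.2  95.6  85. ] R [ -90.  -103.9   85. ] len 201.3 rel yaw deg -7.6 centre y [-12.2 -12.8  85. ]
t 17.35 p [529.2  -7.2  13.8] riser [-116.5   78.3   13.8] F [-5.9  7.1  7.7] ytool [ 0.966 -0.132  0.224] xtool [ 0.224 -0.017 -0.975] yaz -7.8
shift [-11.1 -37.6 166.1] 171.0
```

{"fn": "carry_out", "kwargs": {
  "increments": [
    {"gripper":85,"x":-10,"y":-38,"z":0,"spin":0},
    {"gripper":85,"x":-11,"y":-38,"z":42,"spin":0},
    {"gripper":85,"x":-11,"y":-38,"z":84,"spin":0},
    {"gripper":85,"x":-11,"y":-38,"z":126,"spin":0},
    {"gripper":85,"x":-11,"y":-38,"z":164,"spin":0}
  ]
}}

```text
time_s: 17.85
eef_pos: [468.0, -167.4, 13.8]
ee_rot: [1.404, 0.968, -1.135]
ft_force: [0.7, 0.3, 0.0]
width: 85.3
```

```bash
python3 - <<'E'
from h import *
st();look(3)
E
```

```text
t 17.85 p [ 468.  -167.4   13.8] riser [-155.4  -88.8   13.8] F [0.7 0.3 0. ] ytool [ 0.965 -0.134  0.226] xtool [ 0.226 -0.019 -0.974] yaz -7.9
[293 193   8   9  53] [296.6 196.9] [-50.   82.8  85. ]
[351 212   7   9  43] [354.3 216.3] [-78.9 -94.1  85. ]
```

View pics/t3.png

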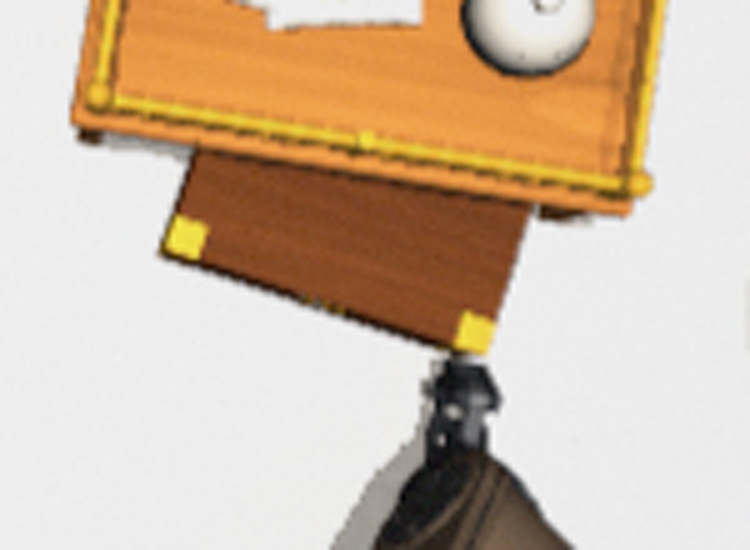

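{"fn": "carry_out", "kwargs": {
  "increments": [
    {"gripper":85,"x":2,"y":8,"z":0,"spin":0},
    {"gripper":85,"x":3,"y":15,"z":0,"spin":0},
    {"gripper":85,"x":5,"y":22,"z":0,"spin":0},
    {"gripper":85,"x":7,"y":29,"z":0,"spin":0},
    {"gripper":85,"x":8,"y":35,"z":0,"spin":0}
  ]
}}

```text
time_s: 18.4
eef_pos: [504.1, -169.6, 13.5]
ee_rot: [1.403, 0.97, -1.136]
ft_force: [-8.7, -2.7, 5.9]
width: 85.2
```

```bash
python3 - <<'E'
from h import *
st();look(4)
E
```

```text
t 18.4 p [ 504.1 -169.6   13.5] riser [-119.3  -86.1   13.5] F [-8.7 -2.7  5.9] ytool [ 0.965 -0.133  0.224] xtool [ 0.224 -0.018 -0.974] yaz -7.9
[292 192   8   8  54] [295.8 195.2] [-45.3  85.8  85. ]
[353 204   6   7  34] [355.6 207.2] [-51.5 -94.1  85. ]
```

View pics/t4.png

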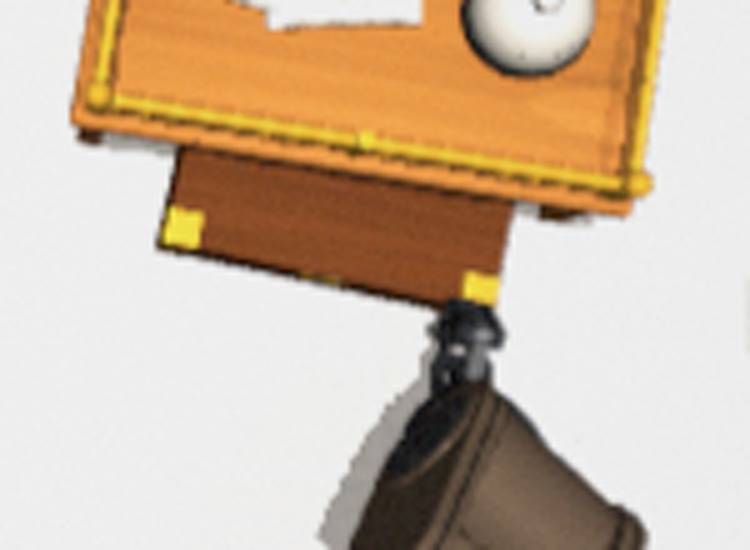

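{"fn": "carry_out", "kwargs": {
  "increments": [
    {"gripper":85,"x":2,"y":7,"z":0,"spin":0},
    {"gripper":85,"x":3,"y":14,"z":0,"spin":0},
    {"gripper":85,"x":5,"y":21,"z":0,"spin":0},
    {"gripper":85,"x":6,"y":28,"z":0,"spin":0},
    {"gripper":85,"x":8,"y":34,"z":0,"spin":0}
  ]
}}

```text
time_s: 18.95
eef_pos: [538.7, -174.3, 13.5]
ee_rot: [1.403, 0.97, -1.136]
ft_force: [-9.9, -3.6, 8.8]
width: 85.2
```

```bash
python3 - <<'E'
from h import *
st();look(5)
E
```

```text
t 18.95 p [ 538.7 -174.3   13.5] riser [-84.4 -86.   13.5] F [-9.9 -3.6  8.8] ytool [ 0.965 -0.133  0.225] xtool [ 0.224 -0.019 -0.974] yaz -7.8
[293 192   7   6  41] [296.1 194.4] [-42.9  85.4  85. ]
[354 193   6   7  33] [356.6 195.8] [-17.4 -92.1  85. ]
```

View pics/t5.png

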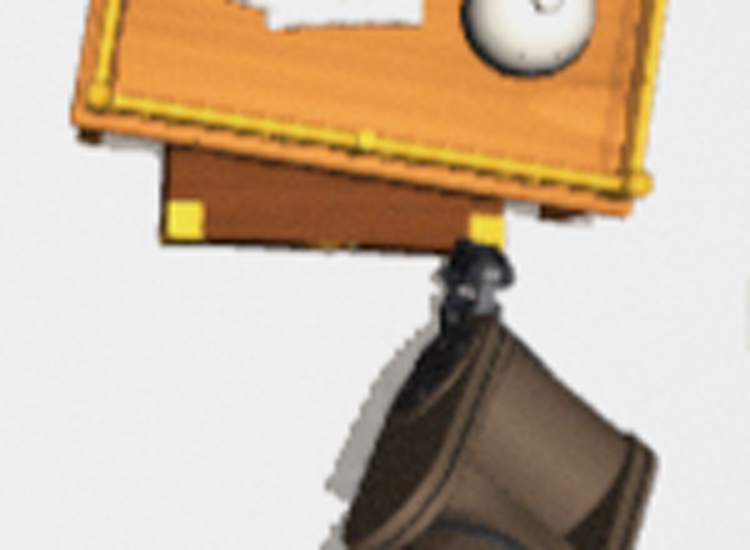

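```bash
python3 - <<'E'
from h import *
chest((161,243),(503,251))
go((-115,77,14))
E
```

```text
L [-56.1  96.2  85. ] R [ -27.6 -104.3   85. ] len 202.5 rel yaw deg 8.1 centre y [22.5  5.1 85. ]
t 19.0 p [ 539.6 -174.5   13.8] riser [-83.4 -86.1  13.8] F [-3.5 -0.9  3.7] ytool [ 0.965 -0.133  0.226] xtool [ 0.225 -0.019 -0.974] yaz -7.8
shift [  -5.4  -30.8 -163.2] 166.0
```

{"fn": "carry_out", "kwargs": {
  "increments": [
    {"gripper":85,"x":-6,"y":-36,"z":0,"spin":0},
    {"gripper":85,"x":-7,"y":-37,"z":-42,"spin":0},
    {"gripper":85,"x":-7,"y":-37,"z":-84,"spin":0},
    {"gripper":85,"x":-7,"y":-37,"z":-126,"spin":0},
    {"gripper":85,"x":-7,"y":-37,"z":-165,"spin":0}
  ]
}}

```text
time_s: 19.5
eef_pos: [523.0, -3.2, 13.6]
ee_rot: [1.403, 0.971, -1.135]
ft_force: [1.1, -0.1, -0.6]
width: 85.2
```

```bash
python3 - <<'E'
from h import *
st();look(6)
E
```

```text
t 19.5 p [523.   -3.2  13.6] riser [-123.2   81.3   13.6] F [ 1.1 -0.1 -0.6] ytool [ 0.965 -0.132  0.225] xtool [ 0.224 -0.018 -0.974] yaz -7.8
[293 192   7   6  40] [296.1 194.4] [-42.7  85.3  85. ]
[354 192   6   8  43] [356.4 195.7] [-17.5 -91.5  85. ]
```

View pics/t6.png

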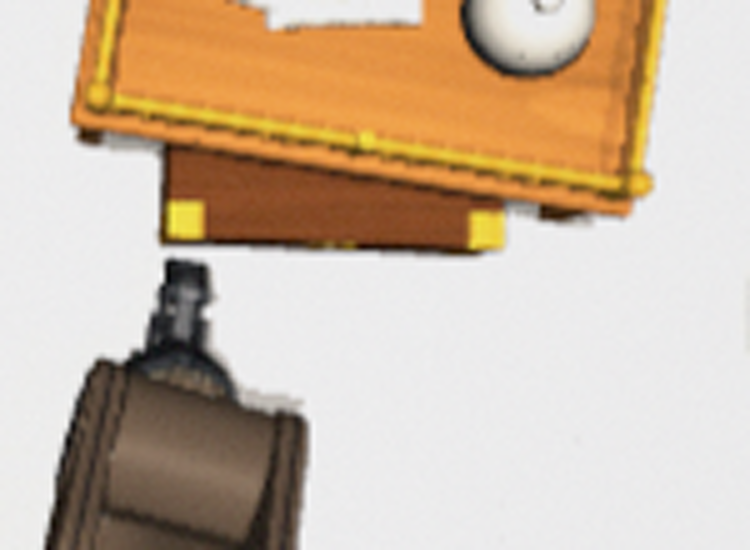

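{"fn": "carry_out", "kwargs": {
  "increments": [
    {"gripper":85,"x":2,"y":10,"z":0,"spin":0},
    {"gripper":85,"x":5,"y":19,"z":0,"spin":0},
    {"gripper":85,"x":7,"y":28,"z":0,"spin":0},
    {"gripper":85,"x":9,"y":37,"z":0,"spin":0},
    {"gripper":85,"x":10,"y":45,"z":0,"spin":0}
  ]
}}

```text
time_s: 20.05
eef_pos: [568.6, -12.8, 13.6]
ee_rot: [1.403, 0.973, -1.138]
ft_force: [-5.3, 4.2, 3.5]
width: 84.7
```

```bash
python3 - <<'E'
from h import *
st();look(7)
E
```

```text
t 20.05 p [568.6 -12.8  13.6] riser [-76.7  78.1  13.6] F [-5.3  4.2  3.5] ytool [ 0.966 -0.134  0.222] xtool [ 0.221 -0.017 -0.975] yaz -7.9
[355 192   7   6  36] [358.2 194.5] [-13.  -96.2  85. ]
```

View pics/t7.png

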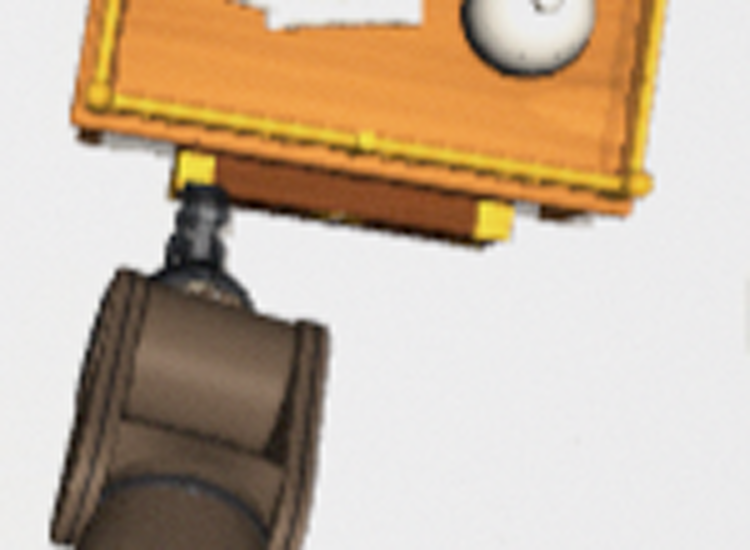

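{"fn": "carry_out", "kwargs": {
  "increments": [
    {"gripper":85,"x":1,"y":5,"z":0,"spin":0},
    {"gripper":85,"x":2,"y":10,"z":0,"spin":0},
    {"gripper":85,"x":3,"y":15,"z":0,"spin":0},
    {"gripper":85,"x":5,"y":20,"z":0,"spin":0},
    {"gripper":85,"x":6,"y":24,"z":0,"spin":0}
  ]
}}

```text
time_s: 20.6
eef_pos: [593.4, -16.0, 13.8]
ee_rot: [1.404, 0.971, -1.136]
ft_force: [-8.6, 7.0, 7.9]
width: 85.0
```

```bash
python3 - <<'E'
from h import *
chest((170,196),(510,241))
st();look(8)
cv2.imwrite("pics/scene9.png",cv2.resize(capture("scene")[100:340,200:450,::-1],None,fx=2.4,fy=2.4,interpolation=cv2.INTER_CUBIC))
E
```

```text
L [-27.5  95.3  85. ] R [ -21.  -107.6   85. ] len 203.0 rel yaw deg 1.8 centre y [40.7 -4.  85. ]
t 20.6 p [593.4 -16.   13.8] riser [-51.7  78.2  13.8] F [-8.6  7.   7.9] ytool [ 0.965 -0.134  0.223] xtool [ 0.223 -0.018 -0.975] yaz -7.9
[355 192   7   5  28] [357.9 193.9] [-11.2 -95.   85. ]
```

View pics/t8.png

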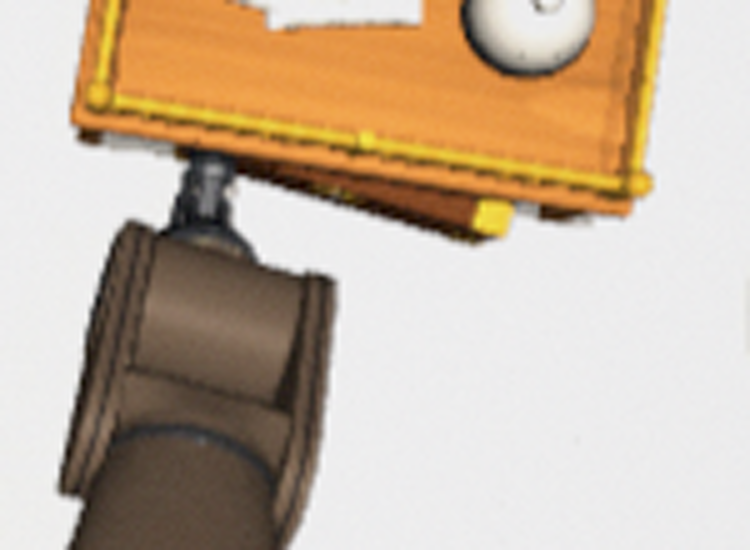

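View pics/scene9.png

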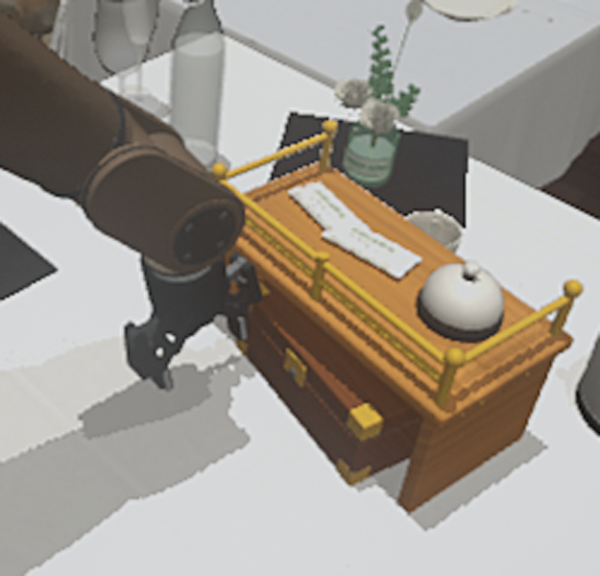

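```bash
python3 - <<'E'
from h import *
def pl(px,yr):
    e,d=ray("scene",px); e2=rf(e); d2=np.array([d@ex,d@ey,d[2]])
    return e2+d2*(yr-e2[1])/d2[1]
tcp=np.array([-161.5,77,11.7])
for n,p in dict(ktop=(148,300),kout=(168,338),kout2=(160,318),tip=(152,386),rtip=(70,440),bodyfront=(128,318),bodyfr2=(128,345),rk=(25,380),flange=(122,300)).items():
    px=(200+p[0]/2.4-.3,100+p[1]/2.4-.3)
    for yr in (66,77): print(n,yr,(pl(px,yr)-tcp).round(0),end=" ")
    print()
E
```

```text
ktop 66 [ 31. -11. 145.] ktop 77 [ 39.   0. 132.] 
kout 66 [ 55. -11.  84.] kout 77 [64.  0. 70.] 
kout2 66 [ 45. -11. 116.] kout2 77 [ 53.  -0. 102.] 
tip 66 [ 39. -11.  28.] tip 77 [47. -0. 13.] 
rtip 66 [-53. -11.  11.] rtip 77 [-47.   0.  -5.] 
bodyfront 66 [ 10. -11. 134.] bodyfront 77 [ 17.   0. 121.] 
bodyfr2 66 [ 10. -11. 100.] bodyfr2 77 [18. -0. 87.] 
rk 66 [-94. -11. 117.] rk 77 [-88.   0. 104.] 
flange 66 [  3. -11. 159.] flange 77 [ 11.  -0. 147.]
```

{"fn": "carry_out", "kwargs": {
  "increments": [
    {"gripper":85,"x":-9,"y":-39,"z":0,"spin":0},
    {"gripper":85,"x":-30,"y":-70,"z":2,"spin":0},
    {"gripper":85,"x":-75,"y":-70,"z":4,"spin":0},
    {"gripper":85,"x":-123,"y":-62,"z":6,"spin":0},
    {"gripper":60,"x":-170,"y":-52,"z":8,"spin":0}
  ]
}}

```text
time_s: 21.2
eef_pos: [503.3, -14.9, 168.7]
ee_rot: [1.405, 0.969, -1.138]
ft_force: [1.4, -0.2, 0.2]
width: 72.5
```

```bash
python3 - <<'E'
from h import *
st();look(9)
go((280,30,420))
E
```

```text
t 21.2 p [503.3 -14.9 168.7] riser [-141.1   67.1  168.7] F [ 1.4 -0.2  0.2] ytool [ 0.965 -0.136  0.224] xtool [ 0.224 -0.019 -0.974] yaz -8.0
[355 192   7   5  29] [358.  193.8] [-11.1 -95.3  85. ]
t 21.25 p [509.2 -16.3 179.3] riser [-135.1   66.5  179.3] F [ 4.3 -0.5  5.3] ytool [ 0.961 -0.135  0.241] xtool [ 0.241 -0.023 -0.97 ] yaz -8.0
shift [-133.7  461.    33.7] 481.0
```

View pics/t9.png

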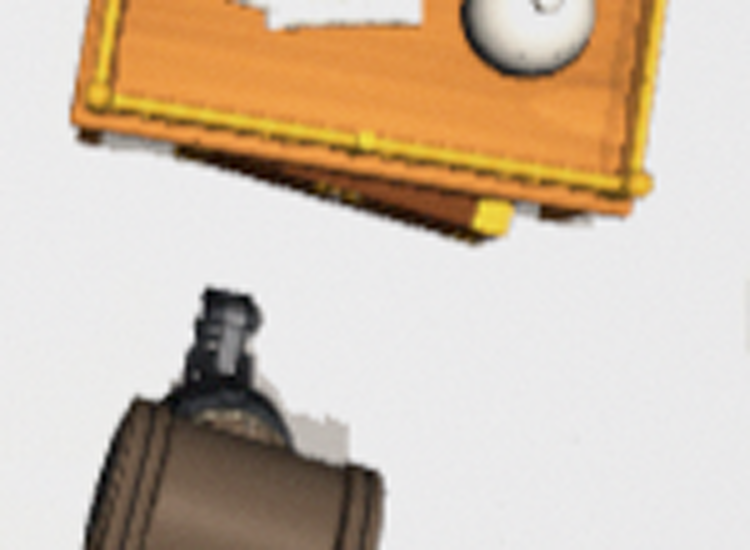

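{"fn": "carry_out", "kwargs": {
  "increments": [
    {"gripper":0,"x":-45,"y":15,"z":0,"spin":0},
    {"gripper":0,"x":-90,"y":30,"z":0,"spin":0},
    {"gripper":0,"x":-130,"y":55,"z":0,"spin":0},
    {"gripper":0,"x":-134,"y":100,"z":5,"spin":0},
    {"gripper":0,"x":-134,"y":148,"z":10,"spin":0}
  ]
}}

```text
time_s: 21.75
eef_pos: [617.8, -42.7, 335.1]
ee_rot: [1.407, 0.963, -1.132]
ft_force: [-0.1, 0.7, -0.5]
width: 0.1
```

{"fn": "carry_out", "kwargs": {
  "increments": [
    {"gripper":0,"x":0,"y":48,"z":5,"spin":0},
    {"gripper":0,"x":0,"y":96,"z":10,"spin":0},
    {"gripper":0,"x":0,"y":144,"z":15,"spin":0},
    {"gripper":0,"x":0,"y":192,"z":20,"spin":0},
    {"gripper":0,"x":0,"y":240,"z":25,"spin":0}
  ]
}}

```text
time_s: 22.25
eef_pos: [845.8, -100.4, 384.0]
ee_rot: [1.405, 0.968, -1.137]
ft_force: [0.9, 0.1, 0.8]
width: -0.3
```

{"fn": "carry_out", "kwargs": {
  "increments": [
    {"gripper":0,"x":0,"y":48,"z":5,"spin":0},
    {"gripper":0,"x":-10,"y":96,"z":10,"spin":0},
    {"gripper":0,"x":-20,"y":500,"z":15,"spin":0},
    {"gripper":0,"x":-20,"y":500,"z":15,"spin":0},
    {"gripper":0,"x":-20,"y":500,"z":15,"spin":0}
  ]
}}

```text
time_s: 22.75
eef_pos: [980.1, -131.2, 391.3]
ee_rot: [1.409, 0.969, -1.136]
ft_force: [1.5, -0.7, -5.9]
width: -0.1
```

```bash
python3 - <<'E'
from h import *
s,_,_=st();print(s["joint_positions"].round(3))
E
```

```text
t 22.75 p [ 980.1 -131.2  391.3] riser [347.   16.6 391.3] F [ 1.5 -0.7 -5.9] ytool [ 0.964 -0.137  0.226] xtool [ 0.226 -0.016 -0.974] yaz -8.1
[-0.245  1.021  0.227  0.04   1.669 -0.097]
```

{"fn": "carry_out", "kwargs": {
  "increments": [
    {"gripper":0,"x":-50,"y":500,"z":10,"spin":0},
    {"gripper":0,"x":-50,"y":500,"z":10,"spin":0},
    {"gripper":0,"x":-50,"y":500,"z":10,"spin":0},
    {"gripper":0,"x":-50,"y":500,"z":10,"spin":0},
    {"gripper":0,"x":-50,"y":500,"z":10,"spin":0}
  ]
}}

```text
time_s: 23.25
eef_pos: [990.4, -134.9, 409.3]
ee_rot: [1.426, 0.917, -1.087]
ft_force: [-0.1, 0.3, 0.3]
width: -0.0
```

{"fn": "carry_out", "kwargs": {
  "increments": [
    {"gripper":0,"x":0,"y":900,"z":10,"spin":0},
    {"gripper":0,"x":0,"y":900,"z":10,"spin":0},
    {"gripper":0,"x":0,"y":900,"z":10,"spin":0},
    {"gripper":0,"x":0,"y":900,"z":10,"spin":0},
    {"gripper":0,"x":0,"y":900,"z":10,"spin":0}
  ]
}}

```text
time_s: 23.75
eef_pos: [1007.3, -139.6, 386.8]
ee_rot: [1.435, 0.894, -1.066]
ft_force: [0.1, 0.3, 0.2]
width: 0.2
```

```bash
python3 - <<'E'
from h import *
s,_,_=st();print(s["joint_positions"].round(3))
E
```

```text
t 23.75 p [1007.3 -139.6  386.8] riser [375.1  12.  386.8] F [0.1 0.3 0.2] ytool [ 0.94  -0.132  0.316] xtool [ 0.314 -0.031 -0.949] yaz -8.0
[-0.249  1.042  0.21   0.048  1.571 -0.104]
```

{"fn": "carry_out", "kwargs": {
  "increments": [
    {"gripper":0,"x":-150,"y":900,"z":0,"spin":0},
    {"gripper":0,"x":-150,"y":900,"z":0,"spin":0},
    {"gripper":0,"x":-150,"y":900,"z":0,"spin":0},
    {"gripper":0,"x":-150,"y":900,"z":0,"spin":0},
    {"gripper":0,"x":-150,"y":900,"z":0,"spin":0}
  ]
}}

```text
time_s: 24.25
eef_pos: [1006.9, -139.6, 409.0]
ee_rot: [1.445, 0.867, -1.041]
ft_force: [0.3, 0.5, 0.3]
width: -0.2
```

{"fn": "carry_out", "kwargs": {
  "increments": [
    {"gripper":0,"x":-50,"y":900,"z":0,"spin":0},
    {"gripper":0,"x":-50,"y":900,"z":0,"spin":0},
    {"gripper":0,"x":-50,"y":900,"z":0,"spin":0},
    {"gripper":0,"x":-50,"y":900,"z":0,"spin":0},
    {"gripper":0,"x":-50,"y":900,"z":0,"spin":0}
  ]
}}

```text
time_s: 24.75
eef_pos: [1014.5, -140.6, 411.0]
ee_rot: [1.454, 0.842, -1.018]
ft_force: [0.3, -0.0, 0.2]
width: 0.1
```

{"fn": "carry_out", "kwargs": {
  "increments": [
    {"gripper":0,"x":-50,"y":900,"z":0,"spin":0},
    {"gripper":0,"x":-50,"y":900,"z":0,"spin":0},
    {"gripper":0,"x":-50,"y":900,"z":0,"spin":0},
    {"gripper":0,"x":-50,"y":900,"z":0,"spin":0},
    {"gripper":0,"x":-50,"y":900,"z":0,"spin":0}
  ]
}}

```text
time_s: 25.25
eef_pos: [1019.1, -141.3, 420.8]
ee_rot: [1.464, 0.816, -0.993]
ft_force: [-0.3, 0.1, 0.5]
width: -0.0
```

```bash
python3 - <<'E'
from h import *
s,_,_=st();print(s["joint_positions"].round(3))
E
```

```text
t 25.25 p [1019.1 -141.3  420.8] riser [387.1  11.9 420.8] F [-0.3  0.1  0.5] ytool [ 0.905 -0.128  0.407] xtool [ 0.405 -0.043 -0.913] yaz -8.1
[-0.25   1.015  0.21   0.058  1.501 -0.104]
```

{"fn": "carry_out", "kwargs": {
  "increments": [
    {"gripper":0,"x":-50,"y":900,"z":0,"spin":0},
    {"gripper":0,"x":-50,"y":900,"z":0,"spin":0},
    {"gripper":0,"x":-50,"y":900,"z":0,"spin":0},
    {"gripper":0,"x":-50,"y":900,"z":0,"spin":0},
    {"gripper":0,"x":-50,"y":900,"z":0,"spin":0}
  ]
}}

```text
time_s: 25.75
eef_pos: [1021.6, -141.8, 434.3]
ee_rot: [1.472, 0.79, -0.969]
ft_force: [-0.0, 0.1, -0.2]
width: 0.2
```

{"fn": "carry_out", "kwargs": {
  "increments": [
    {"gripper":0,"x":0,"y":900,"z":0,"spin":0},
    {"gripper":0,"x":0,"y":900,"z":0,"spin":0},
    {"gripper":0,"x":0,"y":900,"z":0,"spin":0},
    {"gripper":0,"x":0,"y":900,"z":0,"spin":0},
    {"gripper":0,"x":0,"y":900,"z":0,"spin":0}
  ]
}}

```text
time_s: 26.25
eef_pos: [1026.9, -142.5, 441.7]
ee_rot: [1.481, 0.765, -0.945]
ft_force: [0.3, 0.3, 0.8]
width: 0.0
```

{"fn": "carry_out", "kwargs": {
  "increments": [
    {"gripper":0,"x":0,"y":900,"z":0,"spin":0},
    {"gripper":0,"x":0,"y":900,"z":0,"spin":0},
    {"gripper":0,"x":0,"y":900,"z":0,"spin":0},
    {"gripper":0,"x":0,"y":900,"z":0,"spin":0},
    {"gripper":0,"x":0,"y":900,"z":0,"spin":0}
  ]
}}

```text
time_s: 26.75
eef_pos: [1029.6, -143.0, 455.1]
ee_rot: [1.489, 0.738, -0.921]
ft_force: [0.3, 0.4, 0.2]
width: 0.4
```

{"fn": "carry_out", "kwargs": {
  "increments": [
    {"gripper":0,"x":0,"y":900,"z":0,"spin":0},
    {"gripper":0,"x":0,"y":900,"z":0,"spin":0},
    {"gripper":0,"x":0,"y":900,"z":0,"spin":0},
    {"gripper":0,"x":0,"y":900,"z":0,"spin":0},
    {"gripper":0,"x":0,"y":900,"z":0,"spin":0}
  ]
}}

```text
time_s: 27.25
eef_pos: [1030.3, -143.3, 472.2]
ee_rot: [1.497, 0.712, -0.896]
ft_force: [0.0, -0.2, 0.0]
width: -0.3
```

```bash
python3 - <<'E'
from h import *
s,_,_=st();print(s["joint_positions"].round(3))
go((60,80,370))
E
```

```text
t 27.25 p [1030.3 -143.3  472.2] riser [398.4  11.4 472.2] F [ 0.  -0.2  0. ] ytool [ 0.845 -0.122  0.52 ] xtool [ 0.517 -0.059 -0.854] yaz -8.2
[-0.253  0.975  0.211  0.073  1.413 -0.105]
t 27.25 p [1030.3 -143.3  472.2] riser [398.4  11.4 472.2] F [ 0.  -0.2  0. ] ytool [ 0.845 -0.122  0.52 ] xtool [ 0.517 -0.059 -0.854] yaz -8.2
shift [ -88.1 -342.6  -67.6] 360.0
```

{"fn": "carry_out", "kwargs": {
  "increments": [
    {"gripper":0,"x":-10,"y":-44,"z":-9,"spin":0},
    {"gripper":0,"x":-20,"y":-88,"z":-18,"spin":0},
    {"gripper":0,"x":-32,"y":-132,"z":-26,"spin":0},
    {"gripper":0,"x":-43,"y":-176,"z":-34,"spin":0},
    {"gripper":0,"x":-54,"y":-220,"z":-42,"spin":0}
  ]
}}

```text
time_s: 27.75
eef_pos: [851.2, -81.5, 413.8]
ee_rot: [1.497, 0.712, -0.896]
ft_force: [0.5, 0.7, 1.2]
width: -0.1
```

```bash
python3 - <<'E'
from h import *
go((-75,80,260))
E
```

```text
t 27.75 p [851.2 -81.5 413.8] riser [212.6  48.3 413.8] F [0.5 0.7 1.2] ytool [ 0.845 -0.122  0.521] xtool [ 0.517 -0.06  -0.854] yaz -8.2
shift [ -18.1 -325.8  -30. ] 328.0
```

{"fn": "carry_out", "kwargs": {
  "increments": [
    {"gripper":0,"x":-3,"y":-47,"z":-5,"spin":0},
    {"gripper":0,"x":-6,"y":-94,"z":-9,"spin":0},
    {"gripper":0,"x":-8,"y":-141,"z":-13,"spin":0},
    {"gripper":0,"x":-10,"y":-188,"z":-17,"spin":0},
    {"gripper":0,"x":-13,"y":-235,"z":-22,"spin":0}
  ]
}}

```text
time_s: 28.25
eef_pos: [649.1, -30.6, 302.7]
ee_rot: [1.497, 0.712, -0.896]
ft_force: [-0.2, 1.0, -0.1]
width: -0.1
```

```bash
python3 - <<'E'
from h import *
go((-75,80,200))
go((-70,80,30))
E
```

```text
t 28.25 p [649.1 -30.6 302.7] riser [  5.5  71.3 302.7] F [-0.2  1.  -0.1] ytool [ 0.845 -0.122  0.521] xtool [ 0.517 -0.06  -0.854] yaz -8.2
shift [  45.8 -122.2   -7.5] 131.0
t 28.25 p [649.1 -30.6 302.7] riser [  5.5  71.3 302.7] F [-0.2  1.  -0.1] ytool [ 0.845 -0.122  0.521] xtool [ 0.517 -0.06  -0.854] yaz -8.2
shift [ 193.6 -206.4   -5.3] 283.0
```

{"fn": "carry_out", "kwargs": {
  "increments": [
    {"gripper":0,"x":5,"y":-45,"z":-3,"spin":0},
    {"gripper":0,"x":15,"y":-90,"z":-6,"spin":0},
    {"gripper":0,"x":46,"y":-122,"z":-7,"spin":0},
    {"gripper":0,"x":85,"y":-146,"z":-7,"spin":0},
    {"gripper":0,"x":125,"y":-170,"z":-6,"spin":0}
  ]
}}

```text
time_s: 28.75
eef_pos: [572.8, -11.6, 108.4]
ee_rot: [1.497, 0.709, -0.894]
ft_force: [1.2, -0.5, -0.7]
width: 0.1
```

{"fn": "carry_out", "kwargs": {
  "increments": [
    {"gripper":0,"x":30,"y":-16,"z":0,"spin":0},
    {"gripper":0,"x":50,"y":-26,"z":0,"spin":0},
    {"gripper":0,"x":60,"y":-32,"z":0,"spin":0},
    {"gripper":0,"x":66,"y":-36,"z":0,"spin":0},
    {"gripper":0,"x":68,"y":-36,"z":0,"spin":0}
  ]
}}

```text
time_s: 29.25
eef_pos: [578.9, -12.8, 38.9]
ee_rot: [1.496, 0.722, -0.901]
ft_force: [0.1, 0.2, 0.8]
width: 0.2
```

```bash
python3 - <<'E'
from h import *
st();look(10)
cv2.imwrite("pics/scene10.png",cv2.resize(capture("scene")[100:340,200:450,::-1],None,fx=2.4,fy=2.4,interpolation=cv2.INTER_CUBIC))
E
```

```text
t 29.25 p [578.9 -12.8  38.9] riser [-66.5  79.5  38.9] F [0.1 0.2 0.8] ytool [ 0.85  -0.122  0.513] xtool [ 0.51  -0.055 -0.858] yaz -8.2
[355 192   7   5  29] [358.  193.8] [-11.1 -95.3  85. ]
```

View pics/scene10.png

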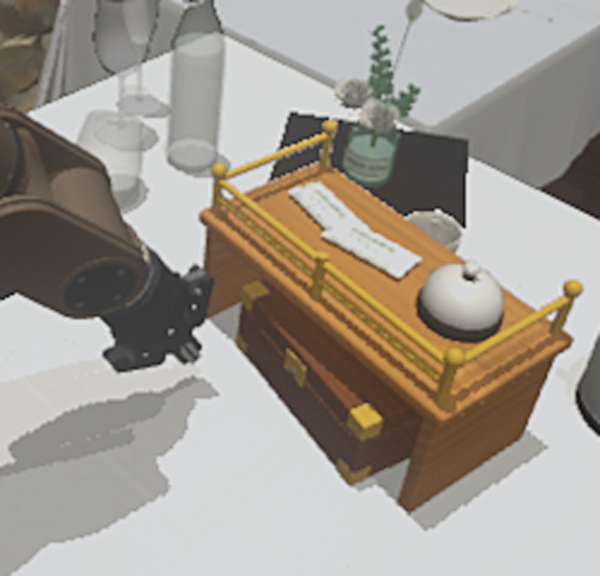

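View pics/t10.png

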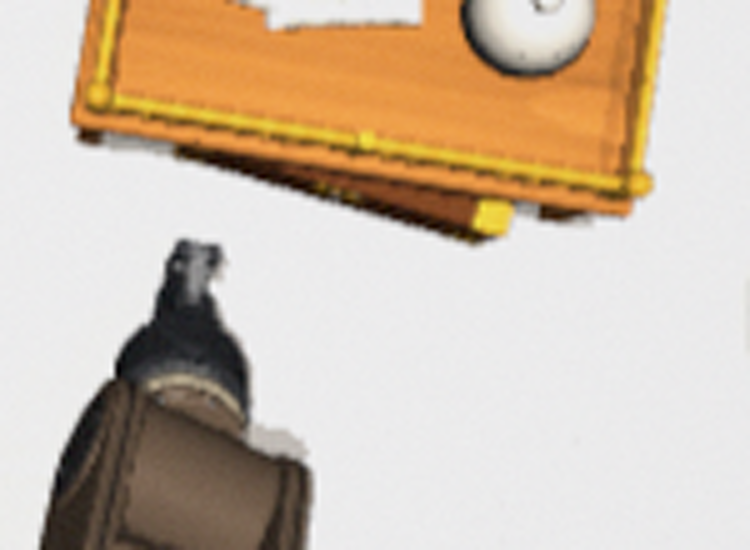

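{"fn": "carry_out", "kwargs": {
  "increments": [
    {"gripper":0,"x":0,"y":-8,"z":0,"spin":-0.14},
    {"gripper":0,"x":0,"y":-8,"z":0,"spin":-0.28},
    {"gripper":0,"x":0,"y":-8,"z":0,"spin":-0.42},
    {"gripper":0,"x":0,"y":-8,"z":0,"spin":-0.56},
    {"gripper":0,"x":0,"y":-8,"z":0,"spin":-0.7}
  ]
}}

```text
time_s: 29.85
eef_pos: [572.5, -12.2, 38.0]
ee_rot: [0.867, 0.921, -0.554]
ft_force: [0.1, -0.7, -0.1]
width: 0.1
```

{"fn": "carry_out", "kwargs": {
  "increments": [
    {"gripper":0,"x":0,"y":0,"z":0,"spin":-0.14},
    {"gripper":0,"x":0,"y":0,"z":0,"spin":-0.28},
    {"gripper":0,"x":0,"y":0,"z":0,"spin":-0.42},
    {"gripper":0,"x":0,"y":0,"z":0,"spin":-0.56},
    {"gripper":0,"x":0,"y":0,"z":0,"spin":-0.7}
  ]
}}

```text
time_s: 30.35
eef_pos: [572.5, -12.1, 38.0]
ee_rot: [0.233, 1.021, -0.198]
ft_force: [-0.3, -0.2, -0.1]
width: 0.1
```

```bash
python3 - <<'E'
from h import *
go((-50,84,16))
E
```

```text
t 30.35 p [572.5 -12.1  38. ] riser [-73.   79.2  38. ] F [-0.3 -0.2 -0.1] ytool [0.27  0.958 0.1  ] xtool [ 0.508 -0.054 -0.859] yaz 74.2
shift [30.7  5.7  7.6] 32.0
```

{"fn": "carry_out", "kwargs": {
  "increments": [
    {"gripper":0,"x":6,"y":1,"z":1,"spin":-0.09},
    {"gripper":0,"x":12,"y":2,"z":2,"spin":-0.17},
    {"gripper":0,"x":18,"y":4,"z":4,"spin":-0.17},
    {"gripper":0,"x":24,"y":5,"z":5,"spin":-0.17},
    {"gripper":0,"x":28,"y":6,"z":6,"spin":-0.17}
  ]
}}

```text
time_s: 30.85
eef_pos: [594.0, -10.8, 24.6]
ee_rot: [0.088, 1.048, -0.109]
ft_force: [-0.2, 0.8, 1.0]
width: 0.2
```

```bash
python3 - <<'E'
from h import *
go((-20,84,20));look(11)
cv2.imwrite("pics/scene11.png",cv2.resize(capture("scene")[100:340,200:450,::-1],None,fx=2.4,fy=2.4,interpolation=cv2.INTER_CUBIC))
E
```

```text
t 30.85 p [594.  -10.8  24.6] riser [-51.8  83.4  24.6] F [-0.2  0.8  1. ] ytool [0.132 0.991 0.021] xtool [ 0.494 -0.048 -0.868] yaz 82.4
shift [19.8  0.4 25.3] 32.0
[355 192   7   5  29] [358.  193.8] [-11.1 -95.3  85. ]
```

View pics/scene11.png

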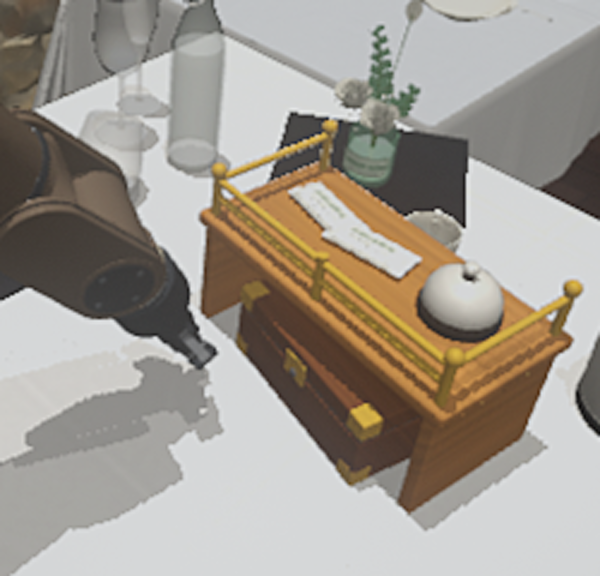

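View pics/t11.png

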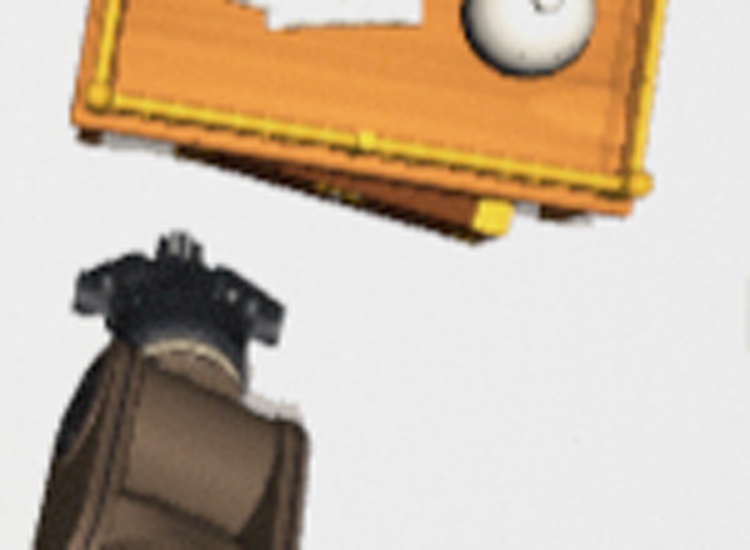

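```bash
cat >> h.py <<'E'
def chs(l,r,z=85,off=(200,100),k=2.4):
    T=lambda p:(off[0]+p[0]/k-.3,off[1]+p[1]/k-.3)
    a,b=rf(atz("scene",T(l),z)),rf(atz("scene",T(r),z));d=a-b
    print("scene L",a.round(1),"R",b.round(1),"len",np.linalg.norm(d[:2]).round(1),"yaw",np.degrees(np.arctan2(-d[0],d[1])).round(1))
E
python3 - <<'E'
from h import *
chs((242,292),(363,438))
E
python3 - <<'E'
import cv2
im=cv2.imread('pics/scene11.png');cv2.imwrite('pics/z.png',cv2.resize(im[250:500,220:440],None,fx=2.4,fy=2.4))
E
```

```text
scene L [-0.6 86.2 85. ] R [ -29.9 -112.4   85. ] len 200.8 yaw -8.4
```

View pics/z.png

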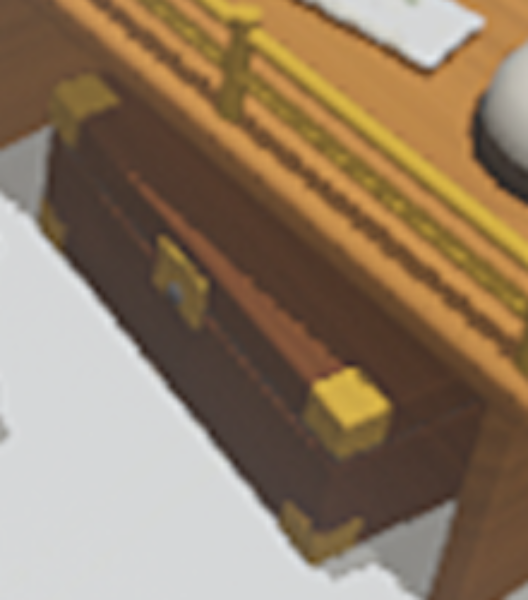

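{"fn": "carry_out", "kwargs": {
  "increments": [
    {"gripper":0,"x":9,"y":0,"z":10,"spin":0},
    {"gripper":0,"x":16,"y":0,"z":19,"spin":0},
    {"gripper":0,"x":22,"y":0,"z":28,"spin":0},
    {"gripper":0,"x":26,"y":0,"z":34,"spin":0},
    {"gripper":0,"x":29,"y":0,"z":39,"spin":0}
  ]
}}

```text
time_s: 31.45
eef_pos: [641.3, -16.9, 18.0]
ee_rot: [0.088, 1.051, -0.108]
ft_force: [-5.6, 1.5, 4.3]
width: 0.2
```

```bash
python3 - <<'E'
from h import *
st();look(12)
cv2.imwrite("pics/scene12.png",cv2.resize(capture("scene")[200:310,280:380,::-1],None,fx=5,fy=5,interpolation=cv2.INTER_CUBIC))
E
```

```text
t 31.45 p [641.3 -16.9  18. ] riser [-4.1 83.8 18. ] F [-5.6  1.5  4.3] ytool [0.131 0.991 0.021] xtool [ 0.492 -0.047 -0.869] yaz 82.5
[354 192   8   5  31] [357.7 193.9] [-11.3 -94.6  85. ]
```

View pics/scene12.png

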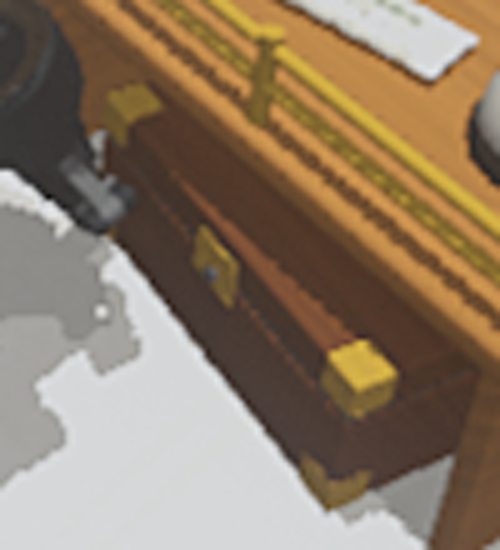

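View pics/t12.png

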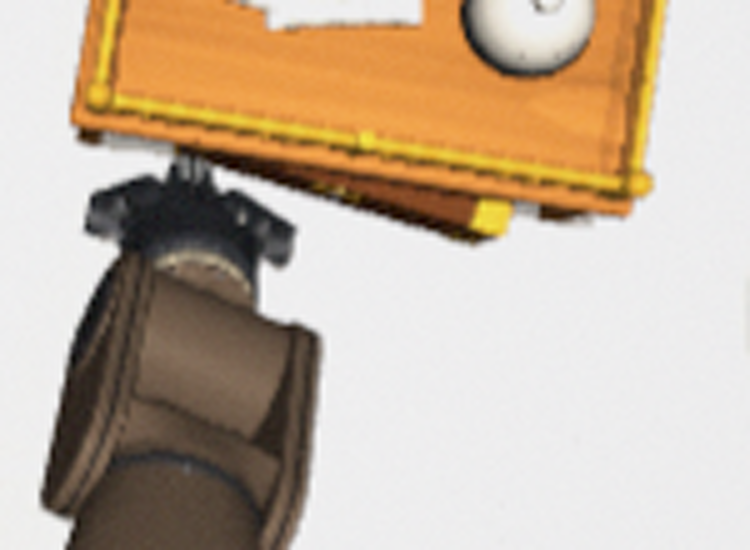

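```bash
python3 - <<'E'
from h import *
chs((106,100),(355,385),85,(280,200),5)
E
```

```text
scene L [ 3.8 90.3 85. ] R [ -20.1 -101.8   85. ] len 193.6 yaw -7.1
```

{"fn": "carry_out", "kwargs": {
  "increments": [
    {"gripper":0,"x":1,"y":0,"z":2,"spin":0},
    {"gripper":0,"x":2,"y":0,"z":4,"spin":0},
    {"gripper":0,"x":3,"y":0,"z":6,"spin":0},
    {"gripper":0,"x":4,"y":0,"z":7,"spin":0},
    {"gripper":0,"x":4,"y":0,"z":7,"spin":0}
  ]
}}

```text
time_s: 32.05
eef_pos: [647.6, -17.0, 17.4]
ee_rot: [0.088, 1.053, -0.107]
ft_force: [-4.5, 1.9, 3.2]
width: -0.2
```

```bash
python3 - <<'E'
from h import *
st();look(13)
cv2.imwrite("pics/scene13.png",cv2.resize(capture("scene")[200:310,280:380,::-1],None,fx=5,fy=5,interpolation=cv2.INTER_CUBIC))
E
```

```text
t 32.05 p [647.6 -17.   17.4] riser [ 2.1 84.5 17.4] F [-4.5  1.9  3.2] ytool [0.13  0.991 0.021] xtool [ 0.491 -0.046 -0.87 ] yaz 82.5
[354 192   7   5  28] [357.2 193.8] [-11.3 -93.1  85. ]
```

View pics/scene13.png

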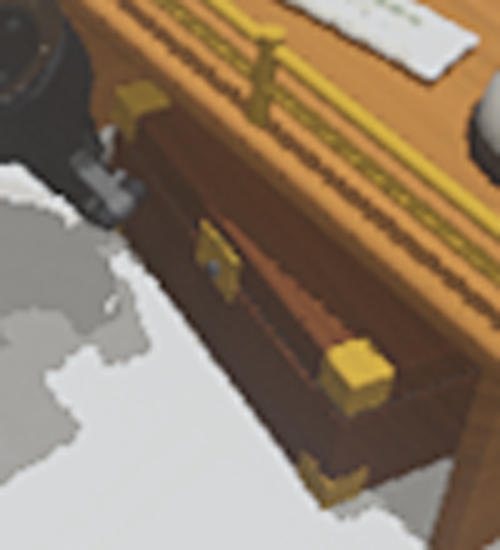

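{"fn": "carry_out", "kwargs": {
  "increments": [
    {"gripper":0,"x":-20,"y":0,"z":-35,"spin":0},
    {"gripper":0,"x":-30,"y":-5,"z":-53,"spin":0},
    {"gripper":0,"x":-30,"y":-50,"z":-53,"spin":0},
    {"gripper":0,"x":-30,"y":-98,"z":-53,"spin":0},
    {"gripper":0,"x":-30,"y":-146,"z":-53,"spin":0}
  ]
}}

```text
time_s: 32.65
eef_pos: [570.9, -144.2, 15.7]
ee_rot: [0.086, 1.048, -0.107]
ft_force: [1.2, -0.1, -0.0]
width: 0.2
```

```bash
python3 - <<'E'
from h import *
go((-45,-87,18))
cv2.imwrite("pics/scene14.png",cv2.resize(capture("scene")[200:310,280:380,::-1],None,fx=5,fy=5,interpolation=cv2.INTER_CUBIC))
E
```

```text
t 32.65 p [ 570.9 -144.2   15.7] riser [-56.6 -51.8  15.7] F [ 1.2 -0.1 -0. ] ytool [0.129 0.991 0.019] xtool [ 0.495 -0.048 -0.868] yaz 82.6
shift [  3.1 -35.2  11.3] 37.0
```

View pics/scene14.png

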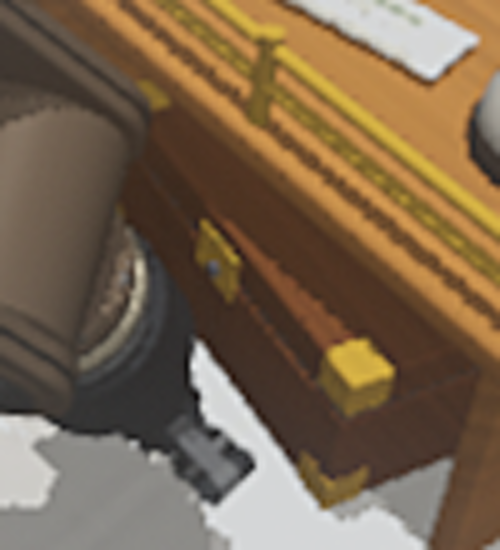

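{"fn": "carry_out", "kwargs": {
  "increments": [
    {"gripper":0,"x":0,"y":-18,"z":0,"spin":0},
    {"gripper":0,"x":0,"y":-35,"z":0,"spin":0},
    {"gripper":0,"x":3,"y":-35,"z":8,"spin":0},
    {"gripper":0,"x":8,"y":-35,"z":17,"spin":0},
    {"gripper":0,"x":13,"y":-35,"z":26,"spin":0}
  ]
}}

```text
time_s: 33.2
eef_pos: [596.2, -181.6, 16.3]
ee_rot: [0.087, 1.049, -0.108]
ft_force: [-9.6, -4.3, 2.2]
width: 0.4
```

{"fn": "carry_out", "kwargs": {
  "increments": [
    {"gripper":0,"x":3,"y":0,"z":5,"spin":0},
    {"gripper":0,"x":5,"y":0,"z":9,"spin":0},
    {"gripper":0,"x":7,"y":0,"z":13,"spin":0},
    {"gripper":0,"x":9,"y":0,"z":17,"spin":0},
    {"gripper":0,"x":11,"y":0,"z":20,"spin":0}
  ]
}}

```text
time_s: 33.7
eef_pos: [617.5, -184.3, 15.5]
ee_rot: [0.087, 1.051, -0.108]
ft_force: [-6.3, -1.9, 2.2]
width: 0.1
```

```bash
python3 - <<'E'
from h import *
st();look(15)
cv2.imwrite("pics/scene15.png",cv2.resize(capture("scene")[200:310,280:380,::-1],None,fx=5,fy=5,interpolation=cv2.INTER_CUBIC))
E
```

```text
t 33.7 p [ 617.5 -184.3   15.5] riser [ -5.  -85.3  15.5] F [-6.3 -1.9  2.2] ytool [0.13  0.991 0.02 ] xtool [ 0.492 -0.047 -0.869] yaz 82.5
```

View pics/scene15.png

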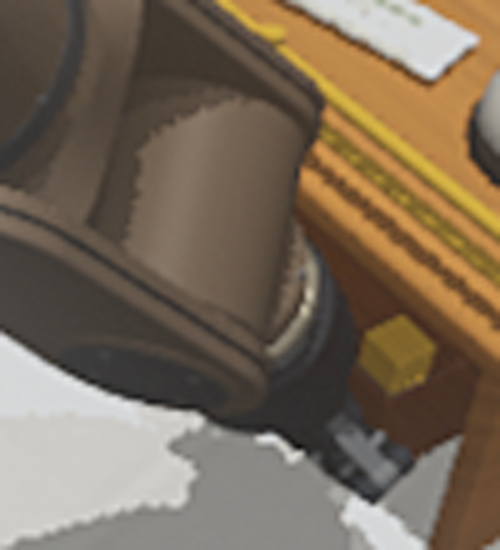

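View pics/t15.png

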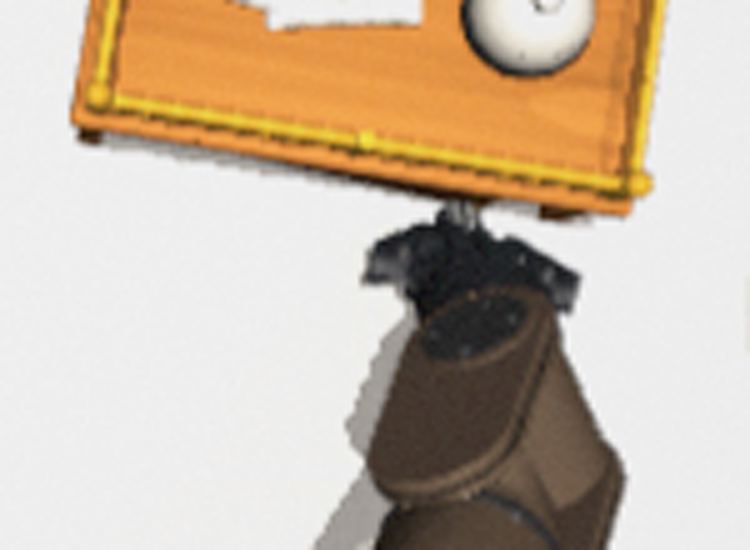

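{"fn": "carry_out", "kwargs": {
  "increments": [
    {"gripper":0,"x":-20,"y":0,"z":-35,"spin":0},
    {"gripper":0,"x":-28,"y":10,"z":-50,"spin":0},
    {"gripper":0,"x":-28,"y":55,"z":-50,"spin":0},
    {"gripper":0,"x":-28,"y":103,"z":-50,"spin":0},
    {"gripper":0,"x":-28,"y":150,"z":-50,"spin":0}
  ]
}}

```text
time_s: 34.3
eef_pos: [580.0, -34.7, 20.2]
ee_rot: [0.088, 1.052, -0.107]
ft_force: [0.5, -0.4, -0.9]
width: -0.1
```

```bash
python3 - <<'E'
from h import *
st()
cv2.imwrite("pics/scene16.png",cv2.resize(capture("scene")[190:310,280:400,::-1],None,fx=5,fy=5,interpolation=cv2.INTER_CUBIC))
E
```

```text
t 34.3 p [580.  -34.7  20.2] riser [-62.4  57.8  20.2] F [ 0.5 -0.4 -0.9] ytool [0.13  0.991 0.022] xtool [ 0.492 -0.046 -0.87 ] yaz 82.5
```

View pics/scene16.png

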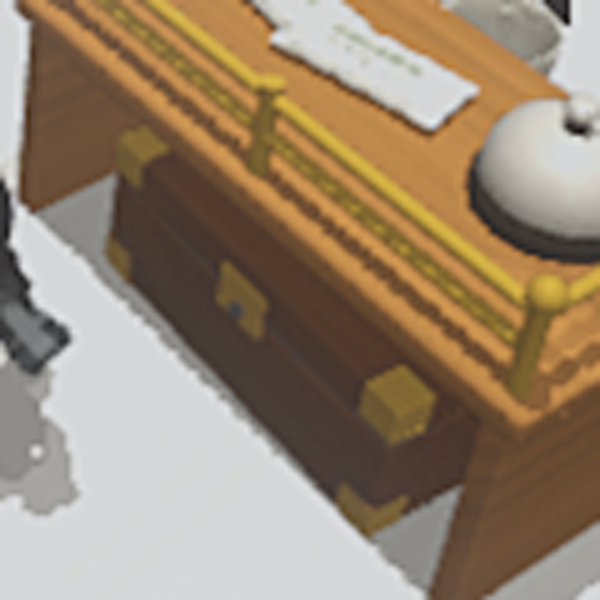

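```bash
python3 - <<'E'
from h import *
T=lambda p:(280+p[0]/5-.4,190+p[1]/5-.4)
for n,p,z in [("Lbot",(109,272),0),("Rbot",(371,534),0),("Ltop",(118,160),85),("Rtop",(398,420),85),("legL",(25,206),0),("legR",(433,597),0),("shelfFLtop",(20,5),141),("shelfFRtop",(527,420),141)]:
    print(n,rf(atz("scene",T(p),z)).round(1))
# predicted pixels
for q in [(15,95,85),(15,-105,85),(15,95,0),(15,-105,0),(0,140,0),(0,-140,0),(0,160,125),(0,-160,125),(0,-160,141)]:
    w=O+ex*q[0]+ey*q[1]+np.array([0,0,q[2]]); print(q,((proj("scene",w)[0]-[280,190]+.4)*5).round(0))
E
```

```text
Lbot [12.1 86.8  0. ]
Rbot [   7.7 -103.     0. ]
Ltop [ 4.2 82.1 85. ]
Rtop [   0.6 -105.6   85. ]
legL [  5.4 148.5   0. ]
legR [   6.5 -141.7    0. ]
shelfFLtop [ -8.5 148.5 141. ]
shelfFRtop [  -0.7 -160.7  141. ]
(15, 95, 85) [118. 137.]
(15, -105, 85) [421. 404.]
(15, 95, 0) [103. 260.]
(15, -105, 0) [386. 530.]
(0, 140, 0) [ 27. 219.]
(0, -140, 0) [420. 601.]
(0, 160, 125) [18. 13.]
(0, -160, 125) [518. 445.]
(0, -160, 141) [527. 418.]
```

```bash
python3 - <<'E'
from h import *
im=capture("top");cv2.imwrite("pics/legs.png",np.hstack([cv2.resize(im[160:190,265:305,::-1],None,fx=10,fy=10,interpolation=cv2.INTER_CUBIC),cv2.resize(im[175:205,355:395,::-1],None,fx=10,fy=10,interpolation=cv2.INTER_CUBIC)]))
for q in [(0,160,141),(0,160,125),(0,140,0),(0,156,0),(5,140,0),(0,-160,141),(0,-160,125),(0,-140,0),(0,-156,0),(5,-140,0)]:
    w=O+ex*q[0]+ey*q[1]+np.array([0,0,q[2]]);p=proj("top",w)[0]; print(q,p.round(1),((p-([265,160] if q[1]>0 else [315,175])+.45)*10).round(0))
E
```

```text
(0, 160, 141) [274.  173.9] [ 95. 143.]
(0, 160, 125) [273.9 174.6] [ 94. 150.]
(0, 140, 0) [279.3 180.5] [148. 209.]
(0, 156, 0) [274.4 179.7] [ 98. 201.]
(5, 140, 0) [279.6 178.9] [150. 194.]
(0, -160, 141) [385.6 192.2] [711. 176.]
(0, -160, 125) [384.  192.6] [695. 181.]
(0, -140, 0) [366.5 194.8] [520. 202.]
(0, -156, 0) [371.6 195.6] [570. 211.]
(5, -140, 0) [366.8 193.2] [522. 187.]
```

View pics/legs.png

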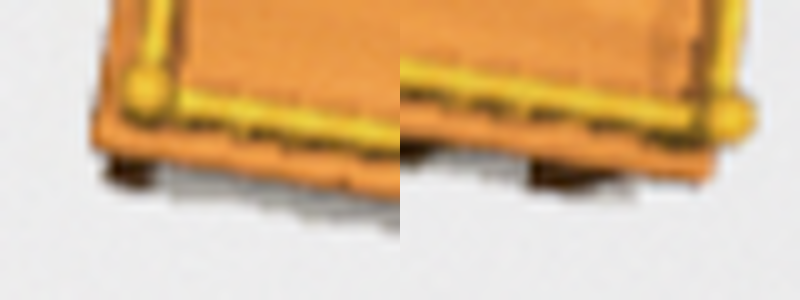

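```bash
python3 - <<'E'
from h import *
go((-40,-87,17))
E
```

```text
t 34.4 p [580.2 -32.3  20.2] riser [-62.6  60.3  20.2] F [-0.2 -0.   0.2] ytool [0.124 0.992 0.022] xtool [ 0.492 -0.043 -0.87 ] yaz 82.9
shift [  10.3 -147.6   18.1] 149.0
```

{"fn": "carry_out", "kwargs": {
  "increments": [
    {"gripper":0,"x":0,"y":-40,"z":0,"spin":0},
    {"gripper":0,"x":1,"y":-85,"z":0,"spin":0},
    {"gripper":0,"x":2,"y":-128,"z":2,"spin":0},
    {"gripper":0,"x":8,"y":-146,"z":12,"spin":0},
    {"gripper":0,"x":14,"y":-146,"z":24,"spin":0}
  ]
}}

```text
time_s: 34.9
eef_pos: [588.9, -189.4, 17.1]
ee_rot: [0.089, 1.05, -0.113]
ft_force: [-0.3, 0.3, 1.1]
width: -0.0
```

```bash
python3 - <<'E'
from h import *
go((4,-86,17))
E
```

```text
t 34.9 p [ 588.9 -189.4   17.1] riser [-32.6 -94.2  17.1] F [-0.3  0.3  1.1] ytool [0.135 0.991 0.02 ] xtool [ 0.492 -0.05  -0.869] yaz 82.2
shift [18.3  8.2 31.7] 38.0
```

{"fn": "carry_out", "kwargs": {
  "increments": [
    {"gripper":0,"x":5,"y":4,"z":9,"spin":0},
    {"gripper":0,"x":10,"y":8,"z":18,"spin":0},
    {"gripper":0,"x":14,"y":8,"z":25,"spin":0},
    {"gripper":0,"x":17,"y":8,"z":30,"spin":0},
    {"gripper":0,"x":19,"y":8,"z":33,"spin":0}
  ]
}}

```text
time_s: 35.4
eef_pos: [626.9, -183.3, 16.2]
ee_rot: [0.087, 1.053, -0.108]
ft_force: [-7.5, -1.2, 4.1]
width: -0.2
```

```bash
python3 - <<'E'
from h import *
st()
E
```

```text
t 35.4 p [ 626.9 -183.3   16.2] riser [  4.2 -83.   16.2] F [-7.5 -1.2  4.1] ytool [0.131 0.991 0.02 ] xtool [ 0.491 -0.047 -0.87 ] yaz 82.5
```

{"fn": "carry_out", "kwargs": {
  "increments": [
    {"gripper":0,"x":-20,"y":0,"z":-35,"spin":0},
    {"gripper":0,"x":-30,"y":10,"z":-53,"spin":0},
    {"gripper":0,"x":-30,"y":55,"z":-53,"spin":0},
    {"gripper":0,"x":-30,"y":103,"z":-53,"spin":0},
    {"gripper":0,"x":-30,"y":150,"z":-53,"spin":0}
  ]
}}

```text
time_s: 35.9
eef_pos: [585.5, -32.1, 19.8]
ee_rot: [0.089, 1.053, -0.108]
ft_force: [-0.3, -1.0, -0.9]
width: -0.2
```

```bash
python3 - <<'E'
from h import *
st()
cv2.imwrite("pics/scene17.png",cv2.resize(capture("scene")[190:310,280:400,::-1],None,fx=5,fy=5,interpolation=cv2.INTER_CUBIC))
E
```

```text
t 35.9 p [585.5 -32.1  19.8] riser [-57.3  61.2  19.8] F [-0.3 -1.  -0.9] ytool [0.132 0.991 0.021] xtool [ 0.491 -0.047 -0.87 ] yaz 82.4
```

View pics/scene17.png

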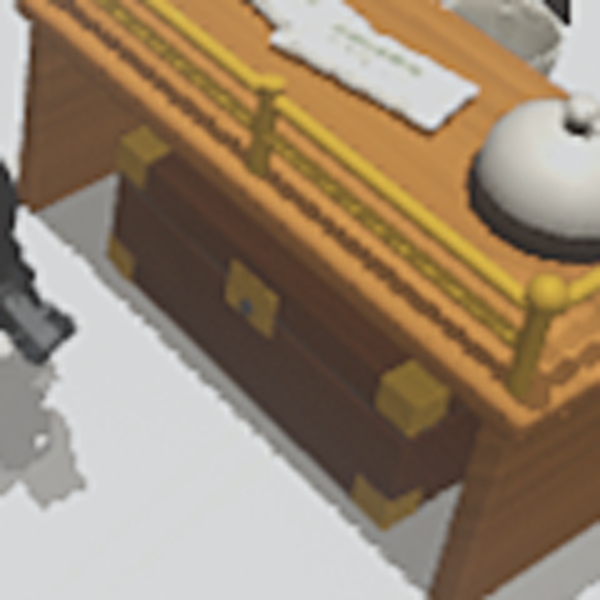

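```bash
python3 - <<'E'
from h import *
T=lambda p:(280+p[0]/5-.4,190+p[1]/5-.4)
for n,p,z in [("Lbot",(109,270),0),("Rbot",(386,526),0),("Ltop",(120,158),85),("Rtop",(414,413),85),("legL",(25,206),0),("legR",(433,597),0)]:
    print(n,rf(atz("scene",T(p),z)).round(1))
im=cv2.imread("pics/scene17.png");cv2.imwrite("pics/z2.png",np.hstack([cv2.resize(im[120:300,80:210],None,fx=3,fy=3),cv2.resize(im[350:530,330:460],None,fx=3,fy=3)]))
E
```

```text
Lbot [13.  87.8  0. ]
Rbot [  16.5 -103.6    0. ]
Ltop [ 5.9 82.7 85. ]
Rtop [   9.  -106.6   85. ]
legL [  5.4 148.5   0. ]
legR [   6.5 -141.7    0. ]
```

View pics/z2.png

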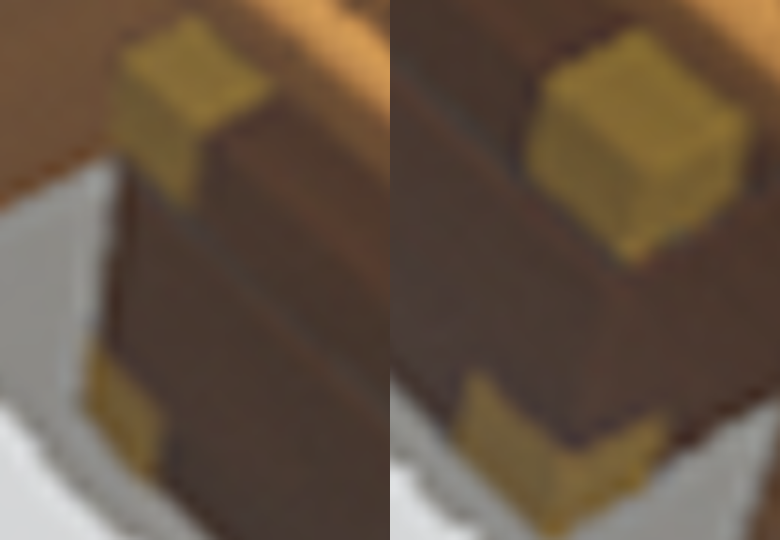

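```bash
python3 - <<'E'
from h import *
T=lambda p:(280+p[0]/5-.4,190+p[1]/5-.4)
P=[]
for n,p,z in [("Lbot",(108,253),0),("Rbot",(386.7,526.7),0),("Ltop",(119,140),85),("Rtop",(411.7,403),85)]:
    P.append(rf(atz("scene",T(p),z)));print(n,P[-1].round(1))
for a,b in((0,1),(2,3)):
    d=P[a]-P[b];print("yaw",np.degrees(np.arctan2(-d[0],d[1])),np.linalg.norm(d))
s=cv2.cvtColor(capture("top"),cv2.COLOR_RGB2BGR)
cv2.imwrite("pics/top18.png",cv2.resize(s[110:300,140:420],None,fx=2.8,fy=2.8))
cv2.imwrite("pics/scene18.png",capture("scene")[:,:,::-1])
E
```

```text
Lbot [20.2 97.5  0. ]
Rbot [  16.5 -104.1    0. ]
Ltop [13.7 92.9 85. ]
Rtop [  12.2 -102.3   85. ]
yaw -1.0601241839233702 201.65200918944998
yaw -0.4540523007456598 195.17546296357926
```

View pics/top18.png

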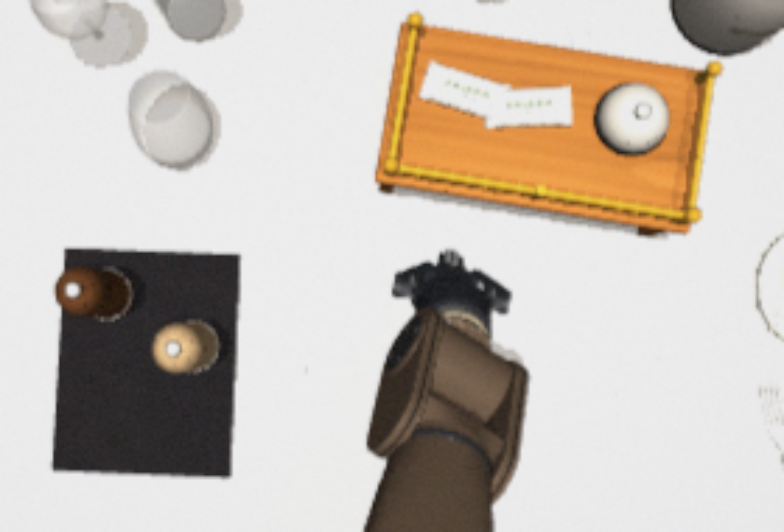

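View pics/scene18.png

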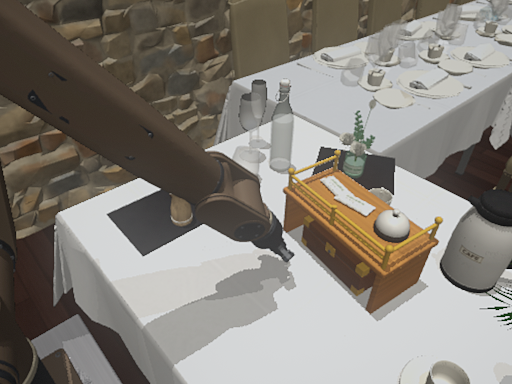

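{"fn": "carry_out", "kwargs": {
  "increments": [
    {"gripper":0,"x":-15,"y":0,"z":-5,"spin":0},
    {"gripper":0,"x":-40,"y":0,"z":-10,"spin":0},
    {"gripper":0,"x":-60,"y":0,"z":-10,"spin":0},
    {"gripper":0,"x":-60,"y":0,"z":-10,"spin":0},
    {"gripper":0,"x":-60,"y":0,"z":-10,"spin":0}
  ]
}}

```text
time_s: 36.55
eef_pos: [548.1, -30.5, 67.3]
ee_rot: [0.089, 1.052, -0.109]
ft_force: [0.3, 0.2, 0.4]
width: 0.1
```

```bash
python3 - <<'E'
from h import *
st();print(bot.hand_in())
E
```

```text
t 36.55 p [548.1 -30.5  67.3] riser [-94.6  57.7  67.3] F [0.3 0.2 0.4] ytool [0.132 0.991 0.021] xtool [ 0.491 -0.047 -0.87 ] yaz 82.4
the job is handed in; nothing more can be done
None
```

The job is handed in after about 37 s. By my last measurements every final condition is met. `hand_in` gave no verdict.

**Salt mill:** It stands upright on the slate mat, about 10 cm from the pepper mill. In the last pictures the pepper mill and tumbler look unmoved.

**Chest:** I pushed left, right, left, right. The swings were about −8°, +8° and −9°, then back to square.

**Lean:** The moves only allow a spin about the tool's own axis, so I leaned the tool back by pushing it repeatedly past its reach limit. It kept about 2° each time.
- At 13° with the fingers open, the gripper's knuckles met the shelf's front edge. The third push was stopped there at about −6° to −8°.
- I then leaned the tool to about 30°, closed the fingers and turned it a quarter turn, and finished that push and the last one.
- The fourth push was also in two parts, with a look in between.

**Last checks:** These come from the scene camera, since the chest is hidden from above.
- The near corners are about 17 mm (left) and 14.5 mm (right) inside the shelf edge.
- The middle is about 4 mm right of centre.
- The chest is within about 1° of square.
- The wrist force is near zero and the arm is clear.

**Disagreement:** Readings from the chest's top and bottom corners differed by about 5 mm in depth. My first rough reading put the left corner lower, at 6 to 13 mm. All of these are within the 0–35 mm limit.

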